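Reset the length stop of the cut-off jig and lay the rod against it

TASK

The cut-off jig is set too short for the next plug follower: pull up its spring-loaded index knob, shift the length stop to the next hole further away from the saw slot and let the pin snap fully in there, never forcing the stop sideways against the pin. Then lay the brass rod in the jig's V rests and slide it gently along until its end touches the stop, and let go. Leave the other things on the bench where they are.

Things in the scene. Friction and masses are not known exactly. Their poses are not given: they have to be found in the camera images.
- jig: Cut-off jig screwed to the bench: grey metal plate 192 x 96 x 10 mm with two steel V rests, a rail and the length stop. Origin on the plate's underside below the saw slot; x runs along the rod's line from saw slot to stop, y to the left of that, z up. The plate spans x -36 to 156, y -36 to 60 mm. Between the rests (x 15 to 53 mm) the space round the rod is open, but for the hole bar at y 26 to 46 mm, top z 20 mm.
- saw_slot (a point): Middle of the 3 mm saw slot, on the rod's line, 34 mm above the bench: a rod lying in the V rests has its axis through here, along the jig's x. The first V rest spans x -12 to +12 mm about it (90 degree groove, 30 mm wide at the top edges, which are 40 mm above the bench; block 39 mm wide). Saw guide cheeks stand beside it at y -21 and +21 mm, up to 64 mm above the bench. Axes of the jig.
- rest2 (a point): Middle of the second V rest, on the rod's line, 57.5 mm from the saw slot and 34 mm above the bench; the same groove as the first rest, 6 mm long. Axes of the jig. An old key machine stands to the right of the jig and behind it (world x from 0.43, y up to 0.33, its motor 0.37 m high from x = 0.55): come to the jig from the robot's side.
- first_hole (a point): Mouth of the hole in which the pin stands at the start, 20 mm above the bench, in the steel hole bar. The next hole lies on a line with it along the jig's x, 17 to 28 mm further from the saw slot: it is in a separate strip that was screwed down by eye, different each time. One more hole lies 27 mm beyond that.
- stop (a joint): Length stop: aluminium block 36 mm long, 40 wide, top 51 mm above the bench, with a wing on its +y side that carries the plunger; slides with about 2.5 N of friction. Value in m: 0 with the pin in the first hole (0.5 mm of play), growing along the jig's +x, away from the saw slot, up to 0.055. Over the next hole it is somewhere from 0.017 to 0.028, over the one beyond it 0.027 more.
- stop_face (a point): Centre of the stop's face that the rod butts against, on the rod's line, 34 mm above the bench; moves with the stop, axes of the jig. With the stop value at 0 it lies 62 mm from the saw slot.
- plunger (a joint): Spring index plunger on the stop. Value in m: 0 pin fully down in a hole, 0.007 pin riding on the metal between holes, 0.010 pulled up to its end. The spring pushes down with about 6 N at 0, 10 N at the top; let go and it drops. The pin is 8 mm with a flat end, holes 9 mm: it drops in only when it stands over a hole. More than 15 N on the pin damages it.
- index_knob (a point): Centre of the plunger's round black knob, 25 mm in diameter, 20 mm high (10 mm above and below this point); its sleeve, 21 mm in diameter, begins 16 mm lower, the top of the stop's wing is 34 mm lower. Axis vertical; 67 mm above the bench with the pin down. It lies 8 mm short of the stop face in x and 36 mm to the +y side of the rod's line, and moves with stop and plunger.
- brass_rod: The work piece: a plain round brass rod, 13 mm in diameter and 100 mm long, about 0.11 kg, lying loose on the bench to the right; its length lies along its own y axis, both ends are alike.
- rod_mid (a point): The rod's middle, on its axis (6.5 mm above the bench when it lies there).
- padlock_2: Bystander: brass padlock, 63 x 42 x 19 mm.
- caliper: Bystander: steel caliper, 56 x 200 x 9 mm.
- marker_pen: Bystander: black marker pen, 18 x 132 x 18 mm.
- wood_block: Bystander: wood block, 45 x 85 x 32 mm.
- flat_file: Bystander: flat file with a wooden handle, 26 x 250 x 29 mm.
- mortice_key: Bystander: brass mortice key, 84 x 31 x 11 mm.

How it is judged:
By the outcome, as a careful person would: the job done as asked, in the order asked, and still so for the second after the job is handed in, with the robot touching nothing.
It also fails if it takes over 64 s, if anything falls off the work surface, if the arm or the gripper's body presses on something with over 40 N, if the wrist force passes 120 N, or if a joint passes its speed limit or range.

ROBOT

A 7-joint arm with a two-finger parallel gripper is mounted at the origin on a cart in front of the work surface, level with it; the furniture and walls round the work are solid. World frame = base frame: x ahead of the robot, y to its left, z up, the work surface at z = 0. Lengths are in m, angles in rad, forces in N, time in s.
With the tool pointing down it reaches from about 0.425 to 0.875 m from the base axis. Payload 8.4 kg.
Tool frame: the origin (TCP) lies where the fingers leave the gripper's body, on its centre line; the fingertips stand 73 mm ahead of it and the grasp point (between the pads) lies 54 mm ahead of it; z points along the fingers, x is the direction in which the jaws open and shut, and the axes are right-handed (so a half turn about z gives the same grasp; the last joint's range is limited). The gripper opens to 85 mm and grips with 20 to 120 N. Pads are 22 mm wide; open, the fingers measure 114 mm over their backs; the gripper's body (76 mm by 85 mm) begins 54 mm behind the grasp point. The pads swing forward as they close: fully open they stand 13 mm farther back than shut.
Start: joints at [1.036, 0.333, 0.04, 1.465, -0.013, 1.343, -0.059], TCP at [0.274, -0.589, 0.304] pointing down, gripper open.
Joint ranges: [-2.58, 2.58], [-0.38, 2.09], [-1.3, 1.39], [0.25, 2.4], [-1.5, 4.64], [0.08, 2.09], [-2.65, 2.65]. Speed limits (rad/s): [2.22, 2.22, 2.79, 2.79, 3.14, 3.14, 3.14].

INTERFACE

Orientations are given as a unit quaternion [w, x, y, z].
In Python, from workcell import get_obs, cams, order gives the robot as it stands.
- The arm moves only by the tool drive_tool, never from a script. Its argument "steps" is text: rows parted by semicolons, each of 7 numbers parted by spaces: the turn, a rotation vector about the tool's x, y, z in degrees, then the shift along the tool's x, y, z in cm, then the closure in counts, from 0 (fully open) to 255 (shut). In form: rx ry rz tx ty tz fingers; .... A call has 1 to 5 rows; each row is the pose to reach, as a shift and turn from the pose measured when the call began, along the tool's axes at that moment; what a row does not reach only later rows make up. A row lasts 1/10 s, in which the tool goes at most 50 mm and 8.59 degrees, less where a joint would pass 70% of its speed; a pose out of reach is approached as far as the arm can. A call with a gripper value outside its range is refused whole. The fingers move at their own pace and stop on an object; "grip_force" is the grip in N (left out, the last holds). Time passes only in rows, so rows that repeat a pose let the fingers close. It gives the time, the measured TCP pose, the force and the opening at its end, in the units of the state.
- get_obs(): the state, without advancing time (a new reading comes with each control period).
- cams.camera(name): name is "scene" or "side" or "wrist"; returns the picture (480x640x3 uint8, red, green, blue); there is no depth.
- cams.camera_params(name): a dict with "K" (3x3 intrinsics, pixels), "k1" (the pictures are not rectified: a ray, as slopes to the right and down, at radius r is drawn at 1 + k1 r^2 times it, then the intrinsics apply), "extrinsics" (4x4, takes a point from world to camera coordinates). Camera axes: x right, y down, z forward; pixel columns grow to the right and rows downward; lengths in m; the calibration is good to about 2 mm. A picture is of the moment at which its call begins: read the wrist's pose just before it. camera_params takes no time and is no camera call; for the wrist camera it gives the pose at the moment of the call.
- order.job_done(): hands the job in, once; it reports no verdict.
The state is a dict: "clock": time; "qpos": joint angles; "qvel": joint speeds; "joint_efforts": joint torques, N m; "tool_pos": TCP position; "ee_rot": TCP orientation; "force": force on the tool from outside, world axes, zero at the start; "moment": the same for the moment, N m; "grip_width": opening from 0.0 (shut) to 1.0 (fully open).
Only numpy, scipy, OpenCV 4.12 (cv2) and the standard library are available. Lean on these libraries where they do the work, as an engineer would, in place of code of your own. Each camera call takes 0.05 s, during which the arm holds its last target.

## Working session

There is one attempt and no reset: what is moved stays moved. The work goes in short steps, Python scripts to look and compute and a tool call to move; the robot and the scene stay as the last step left them, time stands still between calls to the robot, and variables do not carry over. Pictures are saved under pics/ and viewed, and the job is handed in when it is done.

Besides the shell and the picture viewer there is one more tool, called after "Request:" by a JSON object that holds its "op" and its "data", one argument or row to a line. drive_tool: Moves the arm, as the interface text tells. Its arguments: {"type":"object","properties":{"steps":{"type":"string"},"grip_force":{"type":"number"}},"required":["steps"]}

```bash
ls; mkdir -p pics; python3 - <<'E'
from workcell import get_obs,cams
import cv2
print(get_obs())
for n in("scene","side","wrist"):
    p=cams.camera_params(n);print(n,p)
    cv2.imwrite(f"pics/{n}0.png",cams.camera(n)[:,:,::-1])
E
```

```text
pics
{'clock': 0.0, 'qpos': array([ 1.0358229 ,  0.3339299 ,  0.03988816,  1.46628191, -0.01340204,
        1.34328129, -0.05850562]), 'qvel': array([ 0.00076533, -0.00248096, -0.00196483,  0.00099951,  0.00185606,
       -0.00102125, -0.00031552]), 'joint_efforts': array([ 6.43357453e-05, -6.58542895e+01,  1.36577670e+00, -4.05575180e+01,
        1.68707594e-02,  1.24770313e-02, -1.38776483e-05]), 'tool_pos': array([ 0.27420459, -0.58896052,  0.30300387]), 'ee_rot': array([-3.89943228e-04,  8.43231039e-01, -5.37550693e-01, -7.18107771e-04]), 'force': array([-0.46621364,  0.02215063, -0.09762084]), 'moment': array([-0.06354584, -0.00285559,  0.04164301]), 'grip_width': 1.0039891843508297}
scene {'K': array([[610.07091556,   0.        , 323.46562196],
       [  0.        , 610.07091556, 241.12921158],
       [  0.        ,   0.        ,   1.        ]]), 'k1': -0.049158025900891966, 'extrinsics': array([[ 0.86777351, -0.49640836,  0.02340664, -0.38637373],
       [-0.21045595, -0.40975045, -0.88758823,  0.21155955],
       [ 0.4501971 ,  0.76529949, -0.46004268,  1.4021324 ],
       [ 
[... 261 characters left out ...]
 array([[ 0.9679165 , -0.25122197, -0.00501785, -0.45210192],
       [-0.20629872, -0.78311688, -0.58665901,  0.22241317],
       [ 0.14345207,  0.5688721 , -0.80981852,  1.80059736],
       [ 0.        ,  0.        ,  0.        ,  1.        ]])}
wrist {'K': array([[431.53522536,   0.        , 321.55994377],
       [  0.        , 431.53522536, 244.06092259],
       [  0.        ,   0.        ,   1.        ]]), 'k1': 0.03080618498288514, 'extrinsics': array([[ 0.42177785, -0.90669858, -0.00106128, -0.6503222 ],
       [-0.87305469, -0.40644273,  0.26940642, -0.03445546],
       [-0.24470177, -0.1127031 , -0.96302599,  0.37891323],
       [ 0.        ,  0.        ,  0.        ,  1.        ]])}
```

View pics/scene0.png

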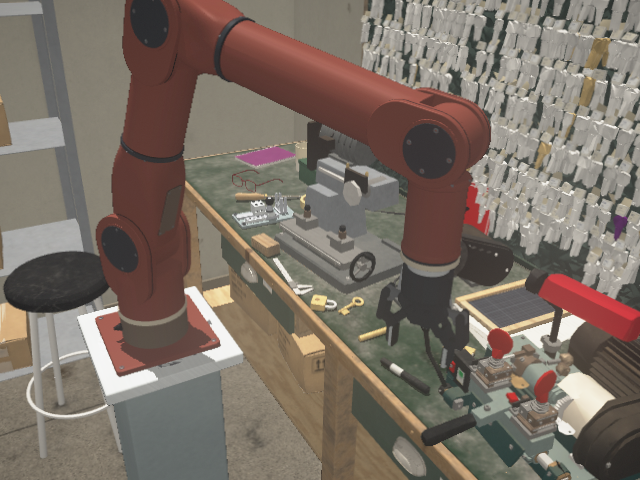

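View pics/side0.png

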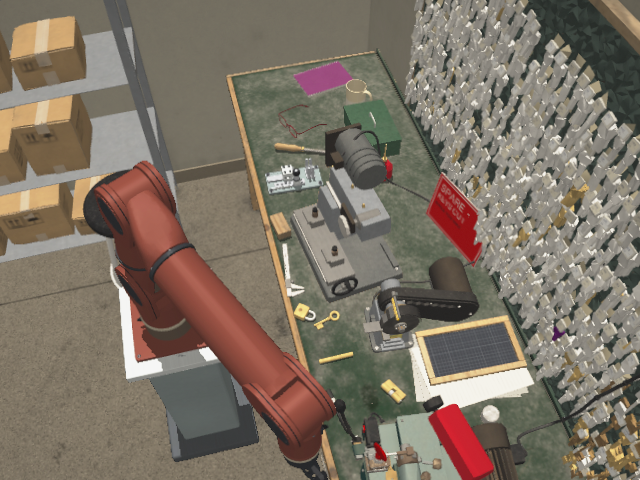

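View pics/wrist0.png

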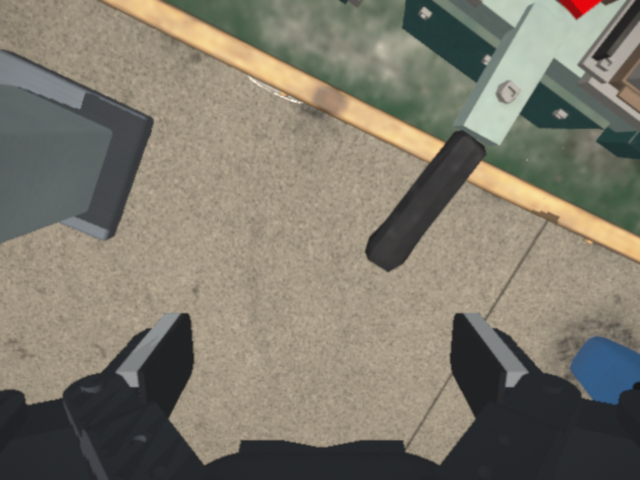

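The jig shows at scene (262,212) and side (293,178), the rod at scene (372,334) and side (337,357). I'll set up helpers and take enlarged crops.

```bash
cat > h.py <<'E'
import numpy as np,cv2
from workcell import get_obs,cams
from scipy.spatial.transform import Rotation as R
def undist(P,uv):
    K=P['K'];uv=np.atleast_2d(np.array(uv,float))
    x=cv2.undistortPoints(uv.reshape(-1,1,2),K,np.array([P['k1'],0,0,0,0.])).reshape(-1,2)
    return x
def rays(P,uv):
    x=undist(P,uv);E=P['extrinsics'];Rm=E[:3,:3];c=-Rm.T@E[:3,3]
    d=np.c_[x,np.ones(len(x))]@Rm
    return c,d
def plane(P,uv,z):
    c,d=rays(P,uv);return c+d*((z-c[2])/d[:,2])[:,None]
def tri(P1,u1,P2,u2):
    c1,d1=rays(P1,u1);c2,d2=rays(P2,u2);d1=d1[0];d2=d2[0]
    A=np.c_[d1,-d2];s=np.linalg.lstsq(A,c2-c1,rcond=None)[0]
    a=c1+s[0]*d1;b=c2+s[1]*d2;return (a+b)/2,np.linalg.norm(a-b)
def proj(P,X):
    E=P['extrinsics'];r,_=cv2.Rodrigues(E[:3,:3])
    return cv2.projectPoints(np.atleast_2d(np.array(X,float)),r,E[:3,3],P['K'],np.array([P['k1'],0,0,0,0.]))[0].reshape(-1,2)
def Rt(o=None):
    o=o or get_obs();q=o['ee_rot'];return R.from_quat([q[1],q[2],q[3],q[0]])
def crop(img,x0,y0,x1,y1,f,name):
    cv2.imwrite(name,cv2.resize(img[y0:y1,x0:x1],None,fx=f,fy=f,interpolation=cv2.INTER_CUBIC))
def delta(pos,Rw,o=None):
    "rotvec deg, shift cm in tool axes to reach world pose"
    o=o or get_obs();r=Rt(o)
    return np.degrees((r.inv()*Rw).as_rotvec()),r.inv().apply(np.array(pos)-o['tool_pos'])*100
def down(yaw):
    "tool z down, tool x (jaw) at world angle yaw (deg)"
    a=np.radians(yaw);x=np.array([np.cos(a),np.sin(a),0]);z=np.array([0,0,-1.]);return R.from_matrix(np.c_[x,np.cross(z,x),z])
E
python3 - <<'E'
from h import *
a=cv2.imread('pics/scene0.png');b=cv2.imread('pics/side0.png')
crop(a,220,180,310,240,8,'pics/c1.png');crop(b,255,155,335,205,9,'pics/c2.png')
crop(a,340,280,440,355,8,'pics/c3.png');crop(b,280,280,420,400,5,'pics/c4.png')
E
```

```text
(no output)
```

View pics/c1.png

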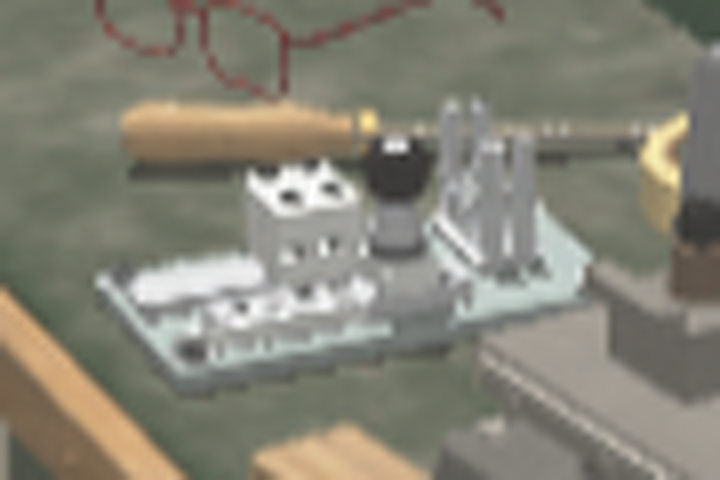

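View pics/c2.png

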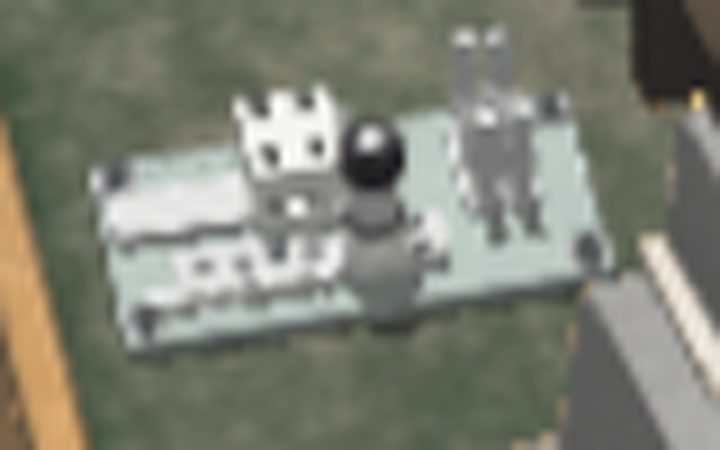

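View pics/c4.png

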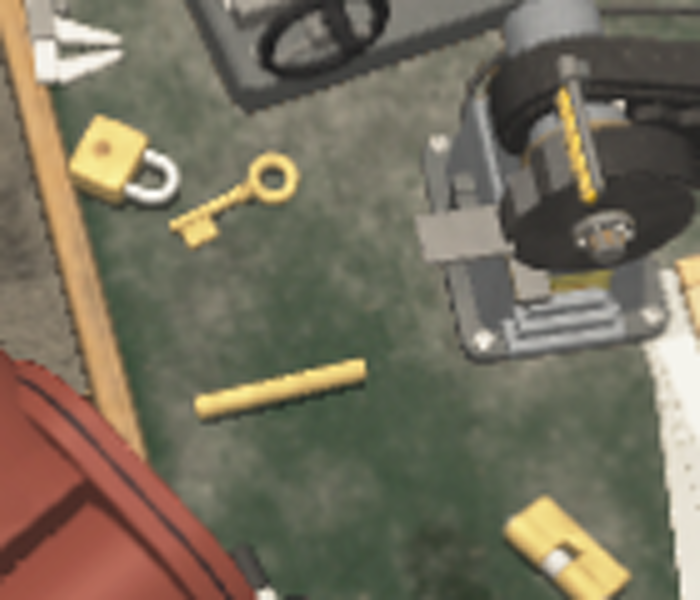

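```bash
python3 - <<'E'
from h import *
S=cams.camera_params('scene');D=cams.camera_params('side')
f=lambda P,x0,y0,s,pts,z:plane(P,[[x0+(u+.5)/s-.5,y0+(v+.5)/s-.5] for u,v in pts],z)
np.set_printoptions(precision=4,suppress=True)
print('side corners',f(D,255,155,9,[(90,168),(128,345),(570,95),(612,265)],.01))
print('scene corners',f(S,220,180,8,[(98,275),(182,385),(590,265)],.01))
k=tri(S,[220+397/8,180+168/8],D,[255+372/9,155+155/9]);print('knob',k, f(D,255,155,9,[(372,155)],.067),f(S,220,180,8,[(397,168)],.067))
print('rod',f(D,280,280,5,[(197,407),(365,370)],.0065))
b=cv2.imread('pics/scene0.png');crop(b,345,315,400,350,12,'pics/c5.png')
E
```

```text
side corners [[0.3919 0.5028 0.01  ]
 [0.3879 0.4084 0.01  ]
 [0.5847 0.4923 0.01  ]
 [0.5779 0.4004 0.01  ]]
scene corners [[0.3942 0.5059 0.01  ]
 [0.3849 0.3979 0.01  ]
 [0.5751 0.4248 0.01  ]]
knob (array([0.492 , 0.426 , 0.0673]), np.float64(0.00013453861711830607)) [[0.4911 0.4286 0.067 ]] [[0.4924 0.4304 0.067 ]]
rod [[ 0.3986 -0.2452  0.0065]
 [ 0.4978 -0.2473  0.0065]]
```

View pics/c5.png

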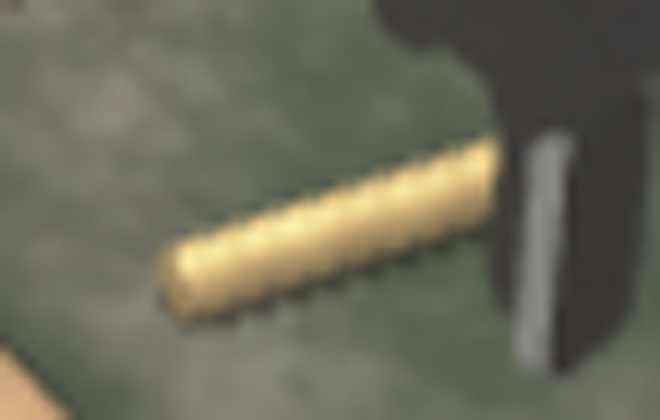

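```bash
python3 - <<'E'
from h import *
np.set_printoptions(precision=4,suppress=True)
W=cams.camera_params('wrist');E=W['extrinsics'];c=-E[:3,:3].T@E[:3,3]
o=get_obs();r=Rt(o);print('cam in tool',r.inv().apply(c-o['tool_pos']),'axis',r.inv().apply(E[2,:3]),'camx',r.inv().apply(E[0,:3]))
print(r.as_matrix())
# waypoints
for az in (-65,-40,-15,10,35):
    p=[.6*np.cos(np.radians(az)),.6*np.sin(np.radians(az)),.32]
    print(az,p)
E
```

```text
cam in tool [ 0.001  -0.0687 -0.0704] axis [0.0003 0.2693 0.9631] camx [ 1.      0.0004 -0.0004]
[[ 0.4221 -0.9065 -0.0006]
 [-0.9065 -0.4221  0.0011]
 [-0.0013  0.0001 -1.    ]]
-65 [np.float64(0.2535709570444197), np.float64(-0.5437846722219899), 0.32]
-40 [np.float64(0.4596266658713868), np.float64(-0.38567256581192355), 0.32]
-15 [np.float64(0.579555495773441), np.float64(-0.15529142706151244), 0.32]
10 [np.float64(0.5908846518073247), np.float64(0.1041889066001582), 0.32]
35 [np.float64(0.49149122657339506), np.float64(0.3441458618106276), 0.32]
```

```bash
cat > path.py <<'E'
import sys
from h import *
# usage: waypoints list [(x,y,z,yaw)]
def rows(wps,g=0):
    o=get_obs();r=Rt(o);out=[]
    for x,y,z,w in wps:
        a,d=delta([x,y,z],down(w),o)
        out.append("%.1f %.1f %.1f %.1f %.1f %.1f %d"%(*a,*d,g))
    print("; ".join(out)); print(o['clock'],o['tool_pos'],o['force'])
E
cat > arc.py <<'E'
from path import *
import sys
az0,az1,r0,r1,z0,z1,y0,y1=map(float,sys.argv[1:9])
t=np.arange(1,6)/5
L=lambda a,b:a+(b-a)*t
az=np.radians(L(az0,az1));r=L(r0,r1)
rows(list(zip(r*np.cos(az),r*np.sin(az),L(z0,z1),L(y0,y1))))
E
python3 arc.py -65 -45 .65 .58 .303 .40 -65 -30
```

```text
0.0 0.1 -7.0 -1.5 -4.5 -1.9 0; -0.0 0.1 -14.0 -3.4 -8.7 -3.9 0; -0.0 0.1 -21.0 -5.5 -12.7 -5.8 0; -0.0 0.1 -28.0 -7.9 -16.4 -7.7 0; -0.0 0.1 -35.0 -10.5 -19.9 -9.7 0
0.15 [ 0.27424024 -0.58901798  0.30322738] [-0.22885991  0.42155055  0.12800375]
```

Request:
{"op": "drive_tool", "data": {
  "steps": "0 0 -7 -1.5 -4.5 -1.9 0; 0 0 -14 -3.4 -8.7 -3.9 0; 0 0 -21 -5.5 -12.7 -5.8 0; 0 0 -28 -7.9 -16.4 -7.7 0; 0 0 -35 -10.5 -19.9 -9.7 0"
}}

```text
clock: 0.65
tool_pos: [0.4114, -0.408, 0.4007]
ee_rot: [-0.001, 0.967, -0.256, -0.001]
force: [0.3, -0.5, 0.8]
grip_width: 1.002
```

```bash
python3 arc.py -47 -22 .58 .5 .39 .42 -32 4
```

```text
-0.0 0.1 -4.9 -0.8 -3.0 0.5 0; -0.1 0.1 -12.1 -1.6 -8.1 -0.1 0; -0.1 0.1 -19.3 -2.8 -12.9 -0.7 0; -0.1 0.1 -26.5 -4.4 -17.5 -1.3 0; -0.1 0.1 -33.7 -6.4 -21.8 -1.9 0
0.65 [ 0.4113749  -0.40804161  0.40069125] [ 0.26679998 -0.52162198  0.77491135]
```

Request:
{"op": "drive_tool", "data": {
  "steps": "0 0 -5 -0.8 -3 0 0; 0 0 -12 -1.6 -8.1 0 0; 0 0 -19.3 -2.8 -12.9 -0.5 0; 0 0 -26.5 -4.4 -17.5 -0.5 0; 0 0 -33.7 -6.4 -21.8 -0.5 0"
}}

```text
clock: 1.15
tool_pos: [0.4642, -0.1845, 0.4058]
ee_rot: [-0.001, 0.999, 0.038, -0.0]
force: [0.6, -1.0, 0.7]
grip_width: 0.996
```

```bash
python3 - <<'E'
from h import *
P=cams.camera_params('wrist');np.savez('pics/w1.npz',**P)
cv2.imwrite('pics/w1.png',cams.camera('wrist')[:,:,::-1])
E
python3 arc.py -22 6 .5 .47 .41 .41 4 44
```

```text
-0.2 -0.0 -6.7 1.2 -3.6 -0.3 0; -0.2 -0.1 -14.7 2.2 -8.3 -0.3 0; -0.2 -0.1 -22.7 2.7 -13.0 -0.3 0; -0.2 -0.1 -30.7 2.7 -17.8 -0.3 0; -0.2 -0.1 -38.7 2.3 -22.4 -0.3 0
1.2 [ 0.46543477 -0.17598273  0.40652394] [3.27488557 7.33157928 1.08211996]
```

View pics/w1.png

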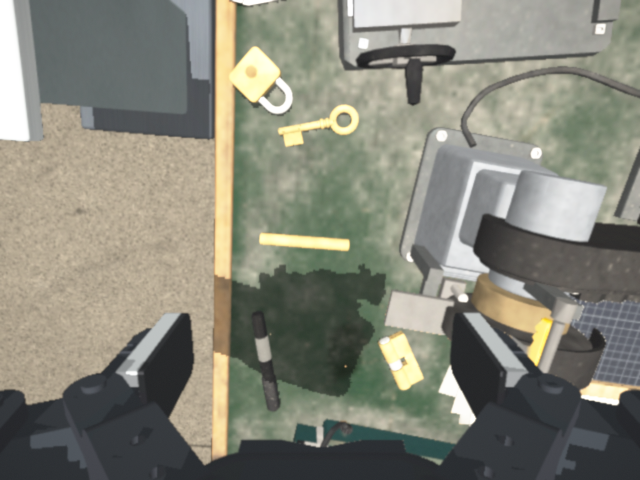

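The wrist picture shows the rod from (260,238) to (349,244), with the key at (320,125) and the pen at (265,360), both well clear of it. On to the jig.

Request:
{"op": "drive_tool", "data": {
  "steps": "0 0 -6.7 1.2 -3.6 0 0; 0 0 -14.7 2.2 -8.3 0 0; 0 0 -22.7 2.7 -13 0 0; 0 0 -30.7 2.7 -17.8 0 0; 0 0 -38.7 2.3 -22.4 0 0"
}}

```text
clock: 1.7
tool_pos: [0.4672, 0.0511, 0.4072]
ee_rot: [-0.002, 0.926, 0.377, 0.001]
force: [1.2, 0.5, 0.5]
grip_width: 1.001
```

```bash
python3 arc.py 5 32 .47 .50 .41 .41 43 78
```

```text
-0.2 -0.2 -5.7 2.5 -2.4 -0.3 0; -0.2 -0.2 -12.7 5.4 -6.0 -0.2 0; -0.1 -0.2 -19.7 7.9 -9.8 -0.2 0; -0.1 -0.2 -26.7 10.1 -14.0 -0.2 0; -0.1 -0.2 -33.7 11.9 -18.3 -0.2 0
1.7 [0.46721437 0.05105143 0.40724488] [1.21324789 0.47257971 0.53653313]
```

Request:
{"op": "drive_tool", "data": {
  "steps": "0 0 -5.7 2.5 -2.4 0 0; 0 0 -12.7 5.4 -6 0 0; 0 0 -19.7 7.9 -9.8 0 0; 0 0 -26.7 10.1 -14 0 0; 0 0 -33.7 11.9 -18.3 0 0"
}}

```text
clock: 2.2
tool_pos: [0.4239, 0.2666, 0.408]
ee_rot: [-0.002, 0.776, 0.631, 0.001]
force: [1.1, 1.0, -1.4]
grip_width: 1.003
```

```bash
cat > seg.py <<'E'
from path import *
import sys
# seg.py x y z yaw n g : straight to pose in n rows
x,y,z,w,n,g=map(float,sys.argv[1:7]);n=int(n)
o=get_obs();r=Rt(o);w0=np.degrees(np.arctan2(r.as_matrix()[1,0],r.as_matrix()[0,0]));p=o['tool_pos']
rows([(*(p+(np.array([x,y,z])-p)*k/n),w0+(w-w0)*k/n) for k in range(1,n+1)],int(g))
E
python3 seg.py .435 .45 .28 87 5 0
```

```text
-0.0 -0.2 -1.7 3.6 -0.5 2.6 0; -0.0 -0.2 -3.5 7.3 -1.1 5.2 0; -0.0 -0.2 -5.2 10.9 -1.6 7.7 0; -0.0 -0.2 -7.0 14.5 -2.1 10.3 0; -0.0 -0.2 -8.7 18.1 -2.6 12.9 0
2.2 [0.42393957 0.26655198 0.40804701] [ 1.05098849  0.96158374 -1.36092693]
```

Request:
{"op": "drive_tool", "data": {
  "steps": "0 0 -1.7 4 -0.5 0 0; 0 0 -3.5 8 -1.1 1 0; 0 0 -5.2 12 -1.6 4 0; 0 0 -7 16 -2.1 8 0; 0 0 -8.7 18.1 -2.6 12.9 0"
}}

```text
clock: 2.7
tool_pos: [0.4353, 0.4479, 0.2881]
ee_rot: [-0.002, 0.725, 0.689, 0.003]
force: [0.9, -0.6, -1.0]
grip_width: 1.004
```

Request:
{"op": "drive_tool", "data": {
  "steps": "0 0 0 0 0 0 0; 0 0 0 0 0 0 0"
}}

```text
clock: 2.9
tool_pos: [0.435, 0.4479, 0.2873]
ee_rot: [-0.003, 0.725, 0.689, 0.001]
force: [-0.1, 0.8, -0.2]
grip_width: 0.999
```

```bash
python3 - <<'E'
from h import *
o=get_obs();print(o['tool_pos'],o['qvel'],o['qpos'])
P=cams.camera_params('wrist');np.savez('pics/w2.npz',**P)
cv2.imwrite('pics/w2.png',cams.camera('wrist')[:,:,::-1])
E
```

```text
[0.43500063 0.44793517 0.28730693] [ 0.03050063 -0.05127442 -0.00620616 -0.03264962 -0.0060868   0.01304438
  0.00356086] [-0.18012799  0.43018937 -0.91040801  1.51948835  0.33927086  1.3559102
  0.40274839]
```

View pics/w2.png

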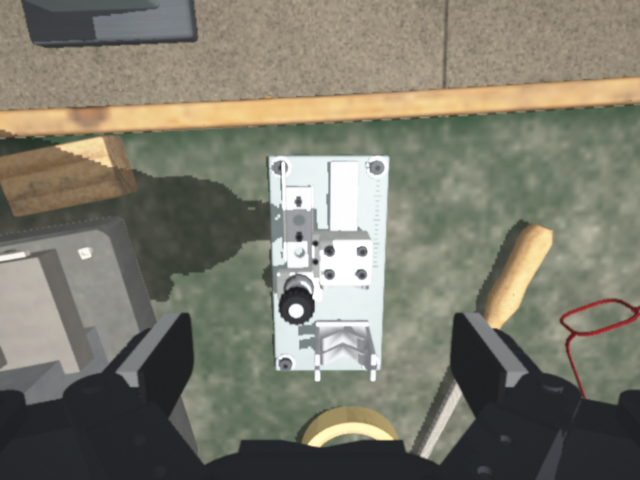

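```bash
python3 - <<'E'
from h import *
a=cv2.imread('pics/w2.png');crop(a,260,145,400,385,2.5,'pics/c6.png');crop(a,265,175,345,335,3.7,'pics/c6.png')
crop(a,262,148,394,247,6,'pics/c7.png');crop(a,262,285,394,384,6,'pics/c8.png')
E
```

```text
(no output)
```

View pics/c7.png

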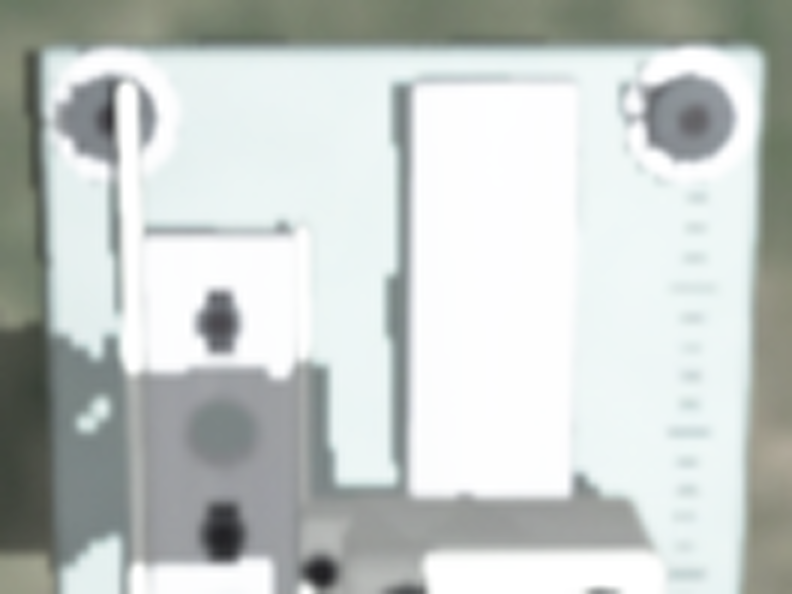

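View pics/c8.png

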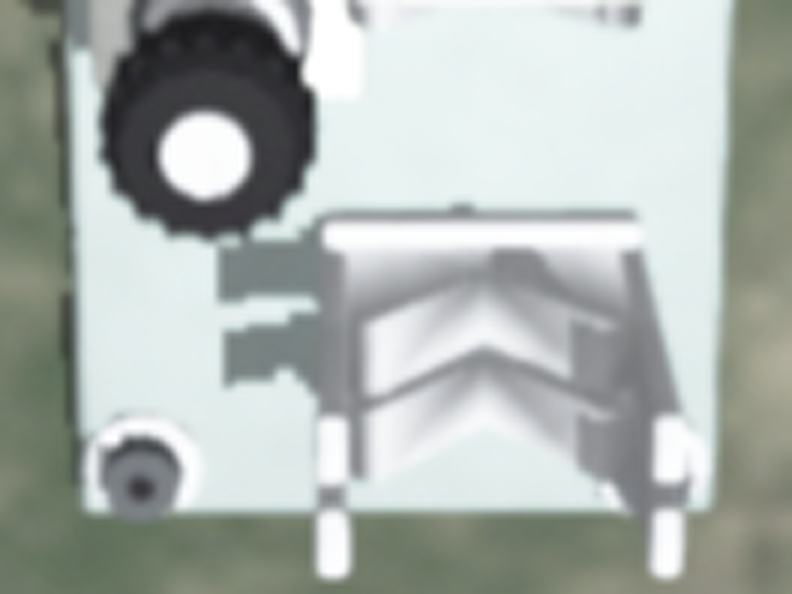

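View pics/c6.png

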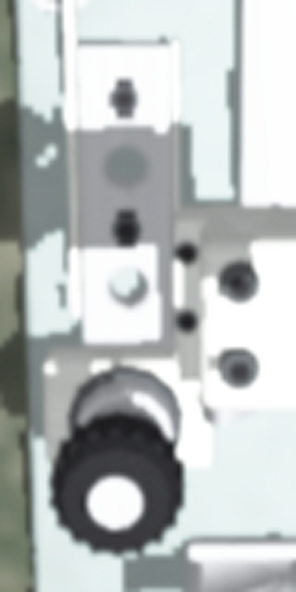

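```bash
python3 - <<'E'
from h import *
np.set_printoptions(precision=4,suppress=True)
P=dict(np.load('pics/w2.npz'))
f=lambda x0,y0,s,pts,z:plane(P,[[x0+(u+.5)/s-.5,y0+(v+.5)/s-.5] for u,v in pts],z)
c=f(262,148,6,[(38,48),(765,45)],.01);d=f(262,285,6,[(83,514),(714,510)],.01)
print('corners',c,d)
holes=f(265,175,3.7,[(126,166),(128,286)],.02)
h7=f(262,148,6,[(222,430)],.02)
print('holes',holes,h7)
kt=f(262,285,6,[(205,155)],.077);print('knob top',kt, f(262,285,6,[(209,125)],.077))
A,B,C,D=c[0],c[1],d[0],d[1]   # A:x156,y60  B: x156,y-36  C: x-36,y60  D:x-36,y-36
obj=np.array([[156,60],[156,-36],[-36,60],[-36,-36]])/1000.
w=np.array([A,B,C,D])[:,:2]
mo=obj.mean(0);mw=w.mean(0);U,S,V=np.linalg.svd((obj-mo).T@(w-mw));Rm=(U@V).T
t=mw-Rm@mo;print('jig',t,np.degrees(np.arctan2(Rm[1,0],Rm[0,0])),'res',(obj@Rm.T+t-w)*1000)
for n,X in(('holes',holes),('knob',kt)):print(n,(X[:,:2]-t)@Rm*1000)
E
```

```text
corners [[0.3899 0.4087 0.01  ]
 [0.3944 0.5043 0.01  ]] [[0.5811 0.3994 0.01  ]
 [0.5856 0.4948 0.01  ]]
holes [[0.4404 0.4301 0.02  ]
 [0.4674 0.4288 0.02  ]] [[0.4402 0.4301 0.02  ]]
knob top [[0.4934 0.4272 0.077 ]] [[0.4896 0.4279 0.077 ]]
jig [0.5482 0.4608] 177.20829270121283 res [[-0.3477 -0.1488]
 [-0.2204  0.1087]
 [ 0.194  -0.2233]
 [ 0.3741  0.2634]]
holes [[106.2118  35.9309]
 [ 79.1463  35.9377]]
knob [[53.1582 36.2841]]
```

```bash
cat >> h.py <<'E'
JT=np.array([.5482,.4608]);JA=np.radians(177.21);JR=np.array([[np.cos(JA),-np.sin(JA)],[np.sin(JA),np.cos(JA)]])
def jig(x,y): return JT+JR@(np.array([x,y])/1000)
def injig(p): return (np.array(p)[:2]-JT)@JR*1000
E
python3 - <<'E'
from h import *
print(jig(54,36),jig(79.1,36))
E
python3 seg.py .4925 .4275 .20 87.2 5 120
```

```text
[0.49251169 0.42747115] [0.46744145 0.4286929 ]
0.0 -0.4 -0.0 -0.4 1.2 1.8 120; 0.0 -0.4 -0.1 -0.7 2.3 3.6 120; 0.0 -0.4 -0.1 -1.1 3.5 5.3 120; 0.0 -0.4 -0.1 -1.4 4.6 7.1 120; 0.0 -0.4 -0.2 -1.8 5.8 8.9 120
2.95 [0.43572767 0.44772805 0.28897516] [ 0.98242187 -0.05606001  0.55906432]
```

Request:
{"op": "drive_tool", "data": {
  "steps": "0 -0.1 0 -0.4 1.2 1.8 120; 0 -0.2 0 -0.7 2.3 3.6 120; 0 -0.3 -0.1 -1.1 3.5 5.3 120; 0 -0.4 -0.1 -1.4 4.6 7.1 120; 0 -0.4 -0.2 -1.8 5.8 8.9 120",
  "grip_force": 20
}}

```text
clock: 3.45
tool_pos: [0.4939, 0.4265, 0.1981]
ee_rot: [0.0, 0.724, 0.69, -0.0]
force: [0.3, -0.2, -0.2]
grip_width: 0.527
```

Request:
{"op": "drive_tool", "data": {
  "steps": "0 0 0 0 0 0 120; 0 0 0 0 0 0 120; 0 0 0 0 0 0 120"
}}

```text
clock: 3.75
tool_pos: [0.4934, 0.4273, 0.1988]
ee_rot: [-0.0, 0.724, 0.69, 0.0]
force: [-0.5, 0.4, 0.1]
grip_width: 0.531
```

```bash
python3 - <<'E'
from h import *
o=get_obs();print(o['tool_pos'],o['qpos'],o['grip_width'])
P=cams.camera_params('wrist');np.savez('pics/w3.npz',**P)
cv2.imwrite('pics/w3.png',cams.camera('wrist')[:,:,::-1])
E
python3 seg.py .4925 .4275 .14 87.2 4 120
```

```text
[0.49344531 0.42731742 0.19879923] [-0.16563925  0.55113885 -0.84681156  1.54801389  0.42793215  1.23664094
  0.44182333] 0.5308054326946767
0.0 -0.0 0.0 -0.0 -0.0 1.5 120; 0.0 -0.0 0.0 -0.0 -0.0 3.0 120; 0.0 -0.0 0.0 -0.0 -0.1 4.4 120; 0.0 -0.0 0.0 -0.0 -0.1 5.9 120
3.8 [0.49341392 0.42742874 0.19906181] [ 0.03209203 -0.59483054 -0.37352134]
```

View pics/w3.png

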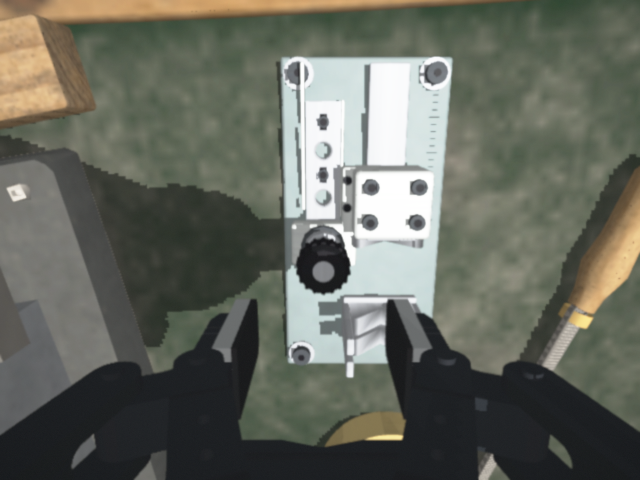

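The knob is at (323,270), centred between the jaws. The next hole is at (323,197) and the one beyond it at (323,149). I'll re-measure both from here.

```bash
python3 - <<'E'
from h import *
np.set_printoptions(precision=4,suppress=True)
a=cv2.imread('pics/w3.png');crop(a,285,125,365,305,3.3,'pics/c9.png')
P=dict(np.load('pics/w3.npz'))
g=cv2.cvtColor(a,cv2.COLOR_BGR2GRAY)
for nm,(x0,y0,x1,y1),lo,hi,z in(('h2',(309,185,337,210),60,225,.02),('h3',(309,138,337,160),60,225,.02),('cap',(308,257,338,287),95,200,.077)):
    m=cv2.inRange(g[y0:y1,x0:x1],lo,hi)
    n,l,s,c=cv2.connectedComponentsWithStats(m)
    for i in range(1,n):
        if s[i][4]>60:
            uv=c[i]+[x0,y0];print(nm,s[i],uv,injig(plane(P,uv,z)[0]))
E
```

```text
h2 [25  0  3 25 69] [335.087  196.1739] [79.5967 28.8513]
h2 [  6   4  18  18 240] [323.4125 197.8042] [78.6423 35.6388]
h3 [  6   3  18  19 261] [323.5134 150.2452] [105.6888  35.6171]
cap [  5   5  21  20 342] [322.8977 271.3216] [53.3742 36.125 ]
```

View pics/c9.png

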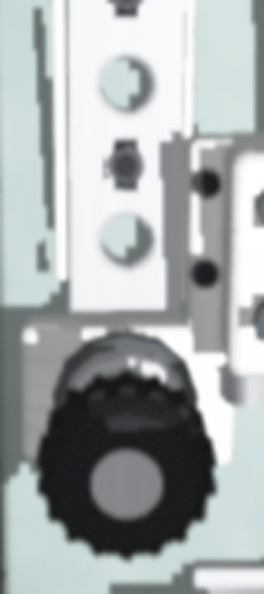

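Request:
{"op": "drive_tool", "data": {
  "steps": "0 0 0 0 0 2 120; 0 0 0 0 0 4 120; 0 0 0 0 0 6 120; 0 0 0 0 0 7 120; 0 0 0 0 0 7.2 120"
}}

```text
clock: 4.3
tool_pos: [0.4929, 0.4276, 0.1266]
ee_rot: [-0.0, 0.724, 0.69, 0.0]
force: [-0.3, 0.1, 0.6]
grip_width: 0.526
```

Request:
{"op": "drive_tool", "data": {
  "steps": "0 0 0 0 0 0 140; 0 0 0 0 0 0 155; 0 0 0 0 0 0 160; 0 0 0 0 0 0 165"
}}

```text
clock: 4.7
tool_pos: [0.4931, 0.4278, 0.1273]
ee_rot: [-0.0, 0.724, 0.69, 0.001]
force: [0.5, -0.9, -0.5]
grip_width: 0.354
```

```bash
python3 - <<'E'
from h import *
o=get_obs();print(o['tool_pos'],injig(o['tool_pos']),o['force'],o['grip_width'])
cv2.imwrite('pics/w4.png',cams.camera('wrist')[:,:,::-1])
E
```

```text
[0.49309599 0.42784097 0.12732298] [53.43440187 35.60217443] [ 0.45198018 -0.93779351 -0.4764808 ] 0.35441794075840416
```

View pics/w4.png

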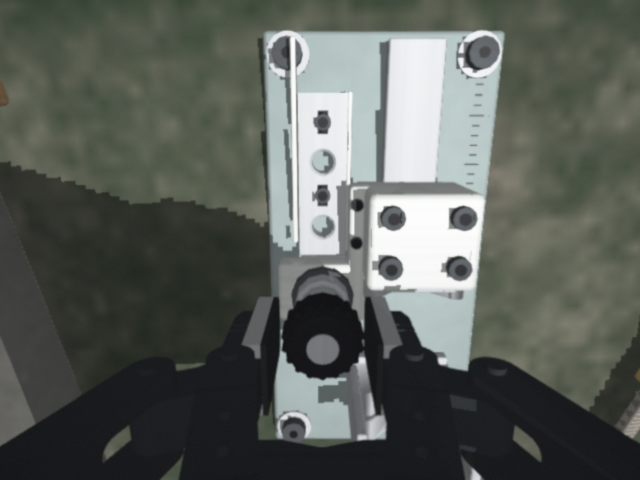

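The knob at (322,335) sits centred between the pads, so I'm closing on it.

Request:
{"op": "drive_tool", "data": {
  "steps": "0 0 0 0 0 0 180; 0 0 0 0 0 0 195; 0 0 0 0 0 0 210; 0 0 0 0 0 0 220; 0 0 0 0 0 0 230",
  "grip_force": 40
}}

```text
clock: 5.25
tool_pos: [0.4931, 0.428, 0.1275]
ee_rot: [-0.0, 0.724, 0.69, 0.001]
force: [-0.3, 0.6, 5.2]
grip_width: 0.277
```

Request:
{"op": "drive_tool", "data": {
  "steps": "0 0 0 0 0 0 230; 0 0 0 0 0 0 230"
}}

```text
clock: 5.45
tool_pos: [0.4931, 0.428, 0.1275]
ee_rot: [-0.0, 0.724, 0.69, 0.001]
force: [-1.0, -0.4, 2.1]
grip_width: 0.271
```

Request:
{"op": "drive_tool", "data": {
  "steps": "0 0 0 0 0 -0.2 230; 0 0 0 0 0 -0.4 230; 0 0 0 0 0 -0.6 230; 0 0 0 0 0 -0.7 230; 0 0 0 0 0 -0.8 230"
}}

```text
clock: 5.95
tool_pos: [0.493, 0.4279, 0.1345]
ee_rot: [-0.0, 0.724, 0.69, 0.001]
force: [2.3, 4.8, -9.2]
grip_width: 0.279
```

Request:
{"op": "drive_tool", "data": {
  "steps": "0 0 0 0 0 -0.08 230; 0 0 0 0 0 -0.1 230"
}}

```text
clock: 6.15
tool_pos: [0.4929, 0.4279, 0.1344]
ee_rot: [-0.001, 0.724, 0.69, 0.0]
force: [2.5, 5.5, -9.2]
grip_width: 0.274
```

```bash
python3 - <<'E'
from h import *
o=get_obs();print(o['tool_pos'],injig(o['tool_pos']),o['force'],o['grip_width'])
cv2.imwrite('pics/w5.png',cams.camera('wrist')[:,:,::-1])
E
```

```text
[0.49294919 0.42794128 0.1343582 ] [53.58590302 35.50912756] [ 2.50252002  5.49169752 -9.2320545 ] 0.2741545788818769
```

View pics/w5.png

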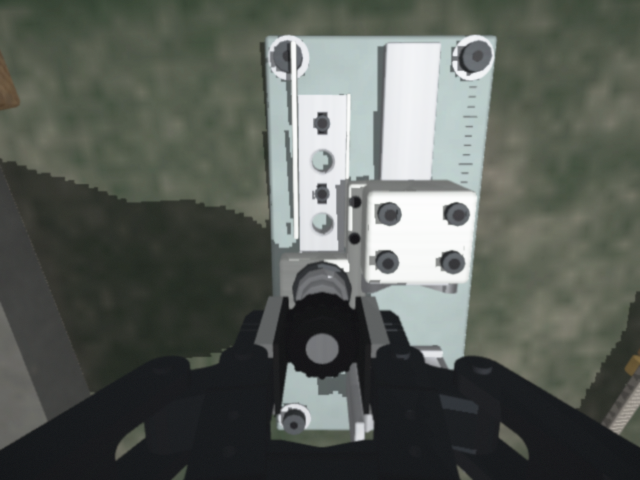

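Request:
{"op": "drive_tool", "data": {
  "steps": "0 0 0 0 0 -0.15 230; 0 0 0 0 0 -0.25 230; 0 0 0 0 0 -0.25 230"
}}

```text
clock: 6.5
tool_pos: [0.4928, 0.4279, 0.1358]
ee_rot: [-0.001, 0.723, 0.69, 0.0]
force: [1.7, 4.8, -9.5]
grip_width: 0.276
```

Request:
{"op": "drive_tool", "data": {
  "steps": "0 0 0 0 -0.1 -0.1 230; 0 0 0 0 -0.2 -0.1 230; 0 0 0 0 -0.3 -0.1 230"
}}

```text
clock: 6.8
tool_pos: [0.4897, 0.4281, 0.1357]
ee_rot: [-0.002, 0.723, 0.69, -0.0]
force: [2.6, 5.9, -9.2]
grip_width: 0.28
```

Request:
{"op": "drive_tool", "data": {
  "steps": "0 0 0 0 -0.5 -0.1 230; 0 0 0 0 -0.9 -0.1 230; 0 0 0 0 -1.3 -0.1 230; 0 0 0 0 -1.7 -0.1 230; 0 0 0 0 -1.8 -0.1 230"
}}

```text
clock: 7.3
tool_pos: [0.4712, 0.429, 0.1356]
ee_rot: [-0.002, 0.723, 0.691, -0.0]
force: [3.8, 4.8, -10.2]
grip_width: 0.276
```

```bash
python3 - <<'E'
from h import *
o=get_obs();print(o['tool_pos'],injig(o['tool_pos']),o['force'],o['grip_width'],o['qpos'])
P=cams.camera_params('wrist');np.savez('pics/w6.npz',**P)
cv2.imwrite('pics/w6.png',cams.camera('wrist')[:,:,::-1])
E
```

```text
[0.47117089 0.42899224 0.1356453 ] [75.38955074 35.51948781] [  3.76442628   4.81176187 -10.20496956] 0.27558605502882694 [-0.18818939  0.58703799 -0.82784244  1.64283441  0.46540604  1.1212707
  0.38520294]
```

View pics/w6.png

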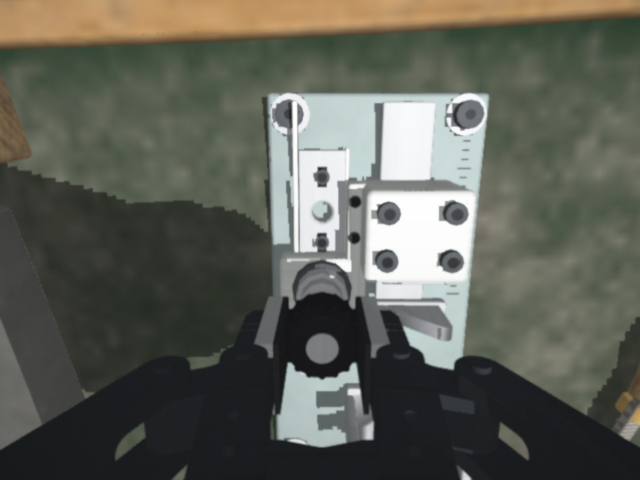

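Request:
{"op": "drive_tool", "data": {
  "steps": "0 0 0 0 -0.08 -0.1 230; 0 0 0 0 -0.15 -0.1 230; 0 0 0 0 -0.15 -0.1 230"
}}

```text
clock: 7.65
tool_pos: [0.4695, 0.429, 0.1356]
ee_rot: [-0.002, 0.723, 0.691, -0.0]
force: [1.9, 6.0, -10.5]
grip_width: 0.273
```

Request:
{"op": "drive_tool", "data": {
  "steps": "0 0 0 0 0 -0.05 230; 0 0 0 0 0 0 230; 0 0 0 0 0 0.05 230; 0 0 0 0 0 0.05 230"
}}

```text
clock: 8.05
tool_pos: [0.4693, 0.429, 0.134]
ee_rot: [-0.003, 0.723, 0.691, -0.001]
force: [1.5, 6.2, -9.4]
grip_width: 0.27
```

```bash
cat > st.py <<'E'
from h import *
o=get_obs();print(o['clock'],o['tool_pos'].round(5),'s=%.2f'%(injig(o['tool_pos'])[0]-53.43),'lift %.2f'%((o['tool_pos'][2]-.1275)*1000),o['force'].round(1),o['grip_width'])
E
python3 st.py
```

```text
8.05 [0.4693  0.42903 0.13401] s=23.83 lift 6.51 [ 1.5  6.2 -9.4] 0.27019684747524686
```

Request:
{"op": "drive_tool", "data": {
  "steps": "0 0 0 0.03 0 -0.05 230; 0 0 0 0.06 0 -0.05 230; 0 0 0 0.06 0 -0.03 230; 0 0 0 0.06 0 -0.03 230"
}}

```text
clock: 8.45
tool_pos: [0.4692, 0.4293, 0.1338]
ee_rot: [-0.003, 0.723, 0.691, -0.001]
force: [1.8, 2.1, -8.3]
grip_width: 0.273
```

```bash
python3 st.py
```

```text
8.45 [0.46918 0.42925 0.13379] s=23.96 lift 6.29 [ 1.8  2.1 -8.3] 0.27325729716498276
```

Request:
{"op": "drive_tool", "data": {
  "steps": "0 0 0 0 0 0 230; 0 0 0 0 0 0.02 230; 0 0 0 0 0 0.02 230"
}}

```text
clock: 8.75
tool_pos: [0.4692, 0.4292, 0.1336]
ee_rot: [-0.003, 0.723, 0.691, -0.001]
force: [1.7, 3.1, -9.8]
grip_width: 0.28
```

```bash
python3 st.py
```

```text
8.75 [0.46921 0.4292  0.13355] s=23.93 lift 6.05 [ 1.7  3.1 -9.8] 0.2802264878258652
```

Request:
{"op": "drive_tool", "data": {
  "steps": "0 0 0 0 0 0.03 230; 0 0 0 0 0 0.06 230; 0 0 0 0 0 0.06 230; 0 0 0 0 0 0.06 230"
}}

```text
clock: 9.15
tool_pos: [0.4692, 0.4292, 0.133]
ee_rot: [-0.003, 0.723, 0.691, -0.001]
force: [2.0, 3.1, -8.3]
grip_width: 0.279
```

```bash
python3 st.py
```

```text
9.15 [0.4692  0.4292  0.13296] s=23.94 lift 5.46 [ 2.   3.1 -8.3] 0.27919529429469575
```

Request:
{"op": "drive_tool", "data": {
  "steps": "0 0 0 0 0 0.03 230; 0 0 0 0 0 0.06 230; 0 0 0 0 0 0.06 230; 0 0 0 0 0 0.06 230"
}}

```text
clock: 9.55
tool_pos: [0.4692, 0.4292, 0.1324]
ee_rot: [-0.003, 0.723, 0.691, -0.001]
force: [2.0, 2.8, -8.6]
grip_width: 0.276
```

```bash
python3 st.py; python3 - <<'E'
from h import *
cv2.imwrite('pics/w7.png',cams.camera('wrist')[:,:,::-1])
cv2.imwrite('pics/s7.png',cams.camera('scene')[:,:,::-1])
cv2.imwrite('pics/d7.png',cams.camera('side')[:,:,::-1])
a=cv2.imread('pics/w7.png');crop(a,250,170,480,460,2,'pics/c10.png')
E
```

```text
9.55 [0.46918 0.4292  0.13238] s=23.95 lift 4.88 [ 2.   2.8 -8.6] 0.27595844204876024
```

View pics/c10.png

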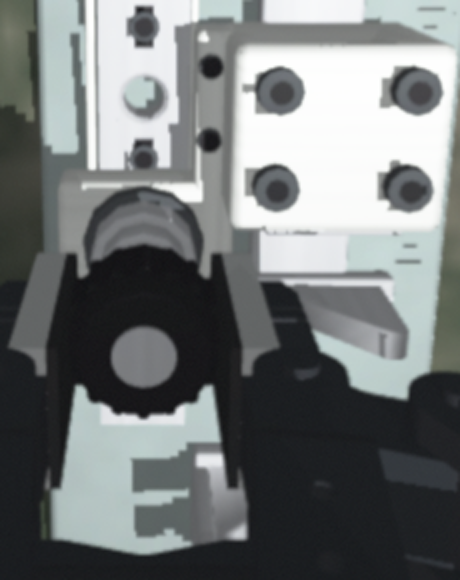

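View pics/s7.png

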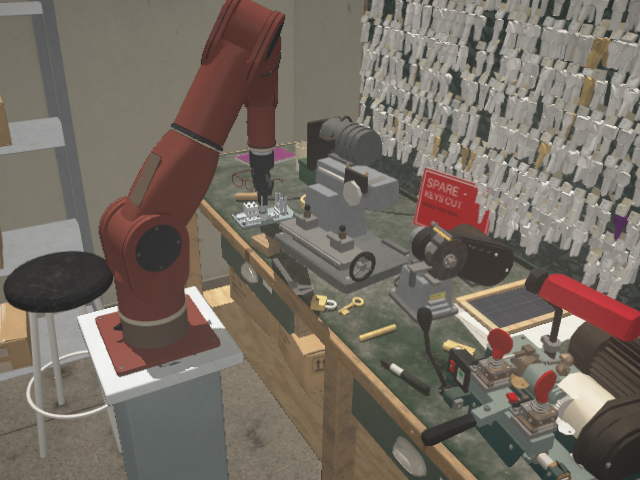

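Knob and gripper have moved together: the cap is at (322,348) in every picture. So a lift of 4.9 mm with the spring still pulling means the pin has entered the hole. Now lowering it straight down.

Request:
{"op": "drive_tool", "data": {
  "steps": "0 0 0 0 0 0.07 230; 0 0 0 0 0 0.14 230; 0 0 0 0 0 0.2 230; 0 0 0 0 0 0.2 230"
}}

```text
clock: 10.1
tool_pos: [0.4692, 0.4292, 0.1303]
ee_rot: [-0.003, 0.723, 0.691, -0.001]
force: [1.8, 2.7, -8.0]
grip_width: 0.277
```

Request:
{"op": "drive_tool", "data": {
  "steps": "0 0 0 0 0 0.07 230; 0 0 0 0 0 0.14 230; 0 0 0 0 0 0.2 230; 0 0 0 0 0 0.2 230"
}}

```text
clock: 10.5
tool_pos: [0.4692, 0.4292, 0.1283]
ee_rot: [-0.003, 0.723, 0.691, -0.001]
force: [1.4, 1.7, -7.4]
grip_width: 0.276
```

Request:
{"op": "drive_tool", "data": {
  "steps": "0 0 0 0 0 0.05 230; 0 0 0 0 0 0.07 230; 0 0 0 0 0 0.07 230"
}}

```text
clock: 10.8
tool_pos: [0.4692, 0.4292, 0.1277]
ee_rot: [-0.003, 0.723, 0.691, -0.001]
force: [0.9, 2.2, -4.9]
grip_width: 0.278
```

Request:
{"op": "drive_tool", "data": {
  "steps": "0 0 0 0 0 0 190; 0 0 0 0 0 0 160; 0 0 0 0 0 0 140; 0 0 0 0 0 0 125; 0 0 0 0 0 0 120"
}}

```text
clock: 11.3
tool_pos: [0.4693, 0.4293, 0.128]
ee_rot: [-0.003, 0.723, 0.691, -0.001]
force: [0.8, -0.4, -0.3]
grip_width: 0.528
```

```bash
python3 st.py; python3 seg.py .435 .45 .25 87.2 5 120 
```

```text
11.3 [0.46926 0.42927 0.12797] s=23.88 lift 0.47 [ 0.8 -0.4 -0.3] 0.5280022900365019
-0.3 -0.1 0.0 0.4 -0.7 -2.4 120; -0.3 -0.1 0.1 0.8 -1.4 -4.9 120; -0.3 -0.1 0.1 1.2 -2.2 -7.3 120; -0.3 -0.1 0.1 1.6 -2.9 -9.7 120; -0.3 -0.1 0.2 1.9 -3.6 -12.2 120
11.3 [0.46926162 0.4292676  0.12797211] [ 0.81788675 -0.44228285 -0.26873452]
```

Rising straight up first, then back to the viewing spot to confirm the pin is fully down.

Request:
{"op": "drive_tool", "data": {
  "steps": "0 0 0 0 0 -2.4 120; 0 0 0 0 0 -5 120; 0 0 0 0.4 -0.8 -8 120; 0 0 0 1.2 -2.2 -10.5 120; 0 0 0 1.9 -3.6 -12.2 120"
}}

```text
clock: 11.8
tool_pos: [0.4345, 0.4503, 0.2523]
ee_rot: [-0.003, 0.723, 0.69, -0.0]
force: [-0.1, -0.5, 0.3]
grip_width: 0.527
```

Request:
{"op": "drive_tool", "data": {
  "steps": "0 0 0 0 0 0 120; 0 0 0 0 0 0 120"
}}

```text
clock: 12.0
tool_pos: [0.4344, 0.4503, 0.252]
ee_rot: [-0.002, 0.723, 0.691, -0.0]
force: [0.1, 0.2, -0.0]
grip_width: 0.531
```

```bash
python3 - <<'E'
from h import *
o=get_obs();print(o['tool_pos'],o['clock'])
P=cams.camera_params('wrist');np.savez('pics/w8.npz',**P)
cv2.imwrite('pics/w8.png',cams.camera('wrist')[:,:,::-1])
a=cv2.imread('pics/w8.png');crop(a,260,100,420,340,2.5,'pics/c11.png')
E
```

```text
[0.43436031 0.45033701 0.25197334] 12.0
```

View pics/w8.png

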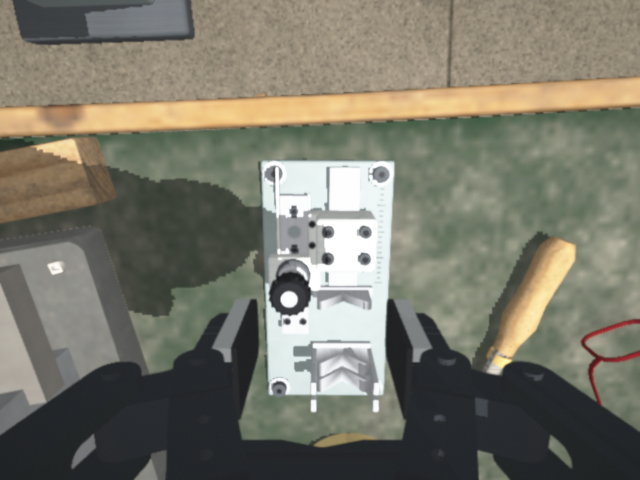

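View pics/c11.png

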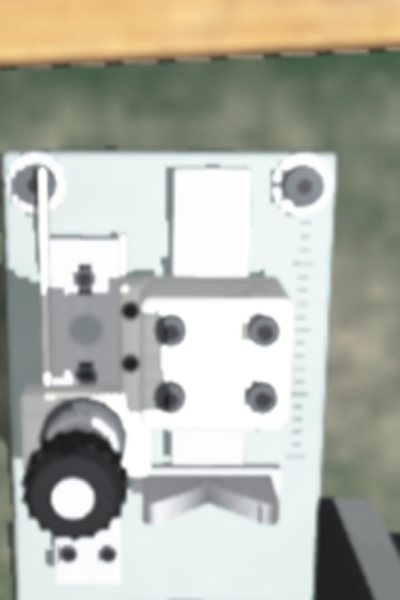

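```bash
python3 - <<'E'
from h import *
np.set_printoptions(precision=2,suppress=True)
def corners(P,x):return x
from numpy import array
for nm in('w2','w3','w8'):
    a=cv2.imread(f'pics/{nm}.png');P=dict(np.load(f'pics/{nm}.npz'));g=cv2.cvtColor(a,cv2.COLOR_BGR2GRAY)
    # predicted screw/knob window search: dark blobs within the stop block top
    s=0 if nm!='w8' else 24.
    for n,(jx,jy),z,hw,lo,hi in(('knobcap',(53.3+s,36),.077,7.5,90,255),('knobwhole',(54+s,36),.067,22,0,62)):
        w=jig(jx,jy);u=proj(P,[*w,z])[0];px=np.linalg.norm(proj(P,[*jig(jx+hw,jy),z])[0]-u)
        x0,y0=(u-px).astype(int);x1,y1=(u+px).astype(int)
        m=cv2.inRange(g[y0:y1,x0:x1],lo,hi);k,l,st,c=cv2.connectedComponentsWithStats(m)
        i=1+np.argmax(st[1:,4]);uv=c[i]+[x0,y0];print(nm,n,st[i],uv,injig(plane(P,uv,z)[0]))
    # block screws
    for (jx,jy) in [(0,0)]:
        w=jig(80+s,0);u=proj(P,[*w,.051])[0];px=abs(proj(P,[*jig(80+s+24,0),.051])[0]-u).max()
        x0,y0=(u-px).astype(int);x1,y1=(u+px).astype(int)
        m=cv2.inRange(g[y0:y1,x0:x1],0,130);k,l,st,c=cv2.connectedComponentsWithStats(m)
        q=[injig(plane(P,c[i]+[x0,y0],.051)[0]) for i in range(1,k) if 30<st[i][4]<400];print(nm,'scr',array(q))
E
```

```text
w2 knobcap [  2   3  17  16 208] [295.68 310.41] [53.12 36.29]
w2 knobwhole [ 12  13  34  36 694] [296.29 302.91] [54.5  36.35]
w2 scr [[ 89.63  12.34]
 [ 88.86 -11.98]
 [ 71.11  12.41]
 [ 71.03 -11.8 ]]
w3 knobcap [  6   5  21  21 349] [322.95 271.27] [53.4 36.1]
w3 knobwhole [  17   11   54   64 1901] [322.39 263.22] [54.09 36.34]
w3 scr [[102.47  15.44]
 [ 85.27  22.39]
 [ 89.42  12.15]
 [ 89.35 -12.09]
 [ 71.45  12.22]
 [ 71.28 -12.11]
 [ 62.15 -24.81]]
w8 knobcap [  3   3  19  19 271] [288.69 298.87] [77.63 36.2 ]
w8 knobwhole [ 14  13  40  43 895] [289.24 291.08] [78.74 36.53]
w8 scr [[118.71  22.16]
 [113.71 -11.62]
 [113.46  12.91]
 [104.59  22.24]
 [ 95.65  12.81]
 [ 95.46 -11.83]]
```

Screws and knob cap have both shifted by 24.3 to 24.4 mm, so the knob height is unchanged and the pin is down in the next hole. Next, the rod.

Request:
{"op": "drive_tool", "data": {
  "steps": "0 0 0 0 0 -4.5 120; 0 0 0 -1 0 -9 100; 0 0 0 -4 0 -13 80; 0 0 0 -8.5 0 -15.3 60; 0 0 0 -13.4 0 -15.5 60"
}}

```text
clock: 12.55
tool_pos: [0.43, 0.3147, 0.4072]
ee_rot: [-0.003, 0.723, 0.691, 0.0]
force: [1.7, -1.4, 0.6]
grip_width: 0.766
```

```bash
python3 seg.py .465 .08 .405 88 5 60;python3 -c "
from h import *
print(get_obs()['qpos'])"
```

```text
-0.2 -0.2 -0.1 -4.7 0.9 0.0 60; -0.2 -0.2 -0.3 -9.3 1.8 0.0 60; -0.2 -0.3 -0.4 -14.0 2.7 0.1 60; -0.2 -0.3 -0.5 -18.6 3.7 0.1 60; -0.2 -0.3 -0.7 -23.3 4.6 0.1 60
12.55 [0.43002413 0.31468822 0.40724603] [ 1.73700694 -1.43738685  0.62428397]
[ 0.14650038  0.14482593 -0.94662112  1.54338825  0.11228283  1.51241786
  0.72293989]
```

Request:
{"op": "drive_tool", "data": {
  "steps": "0 0 0 -4.7 0.9 0 60; 0 0 -0.3 -9.3 1.8 0 60; 0 0 -0.4 -14 2.7 0 60; 0 0 -0.5 -18.6 3.7 0 60; 0 0 -0.7 -23.3 4.6 0 60"
}}

```text
clock: 13.05
tool_pos: [0.4653, 0.0764, 0.405]
ee_rot: [-0.003, 0.72, 0.694, -0.0]
force: [2.5, 0.5, -0.1]
grip_width: 0.763
```

```bash
python3 seg.py .460 -.16 .405 88 5 60;python3 -c "
from h import *
print(get_obs()['qpos'])"
```

```text
-0.3 -0.2 -0.0 -4.7 0.1 -0.0 60; -0.3 -0.2 -0.0 -9.5 0.1 -0.0 60; -0.3 -0.2 -0.1 -14.2 0.2 -0.1 60; -0.3 -0.2 -0.1 -18.9 0.3 -0.1 60; -0.3 -0.2 -0.1 -23.6 0.3 -0.1 60
13.05 [0.46525371 0.07635648 0.40501159] [ 2.51759071  0.45839106 -0.12801632]
[ 0.49388607 -0.04228724 -0.71092775  1.68014239 -0.03270916  1.4967572
  1.3202951 ]
```

Request:
{"op": "drive_tool", "data": {
  "steps": "-0.1 0 0 -4.7 0.1 0 60; -0.2 -0.1 0 -9.5 0.1 0 60; -0.3 -0.2 0 -14.2 0.2 0 60; -0.3 -0.2 0 -18.9 0.3 0 60; -0.3 -0.2 0 -23.6 0.3 0 60"
}}

```text
clock: 13.55
tool_pos: [0.4588, -0.1628, 0.4027]
ee_rot: [-0.001, 0.721, 0.693, -0.0]
force: [-0.5, -0.3, 1.1]
grip_width: 0.764
```

```bash
python3 seg.py .448 -.246 .25 88.5 5 100;python3 -c "
from h import *
print(get_obs()['qpos'])"
```

```text
-0.1 -0.0 -0.1 -1.7 -0.1 3.1 100; -0.1 -0.0 -0.3 -3.3 -0.3 6.1 100; -0.1 -0.0 -0.4 -5.0 -0.4 9.2 100; -0.1 -0.0 -0.6 -6.7 -0.6 12.2 100; -0.1 -0.0 -0.7 -8.4 -0.7 15.3 100
13.55 [ 0.4587957  -0.16279667  0.40265986] [-0.49604259 -0.28552148  1.07592431]
[ 0.70979245 -0.0143151  -0.44978465  1.66545835 -0.00678985  1.49024222
  1.79304528]
```

Request:
{"op": "drive_tool", "data": {
  "steps": "0 0 0 -1.7 0 3.1 100; 0 0 -0.3 -3.3 -0.3 6.1 100; 0 0 -0.4 -5 -0.4 9.2 100; 0 0 -0.6 -6.7 -0.6 12.2 100; 0 0 -0.7 -8.4 -0.7 15.3 100"
}}

```text
clock: 14.05
tool_pos: [0.4471, -0.248, 0.247]
ee_rot: [-0.002, 0.717, 0.697, -0.001]
force: [0.5, -0.4, 0.7]
grip_width: 0.604
```

Request:
{"op": "drive_tool", "data": {
  "steps": "0 0 0 0 0 0 130; 0 0 0 0 0 0 140; 0 0 0 0 0 0 140"
}}

```text
clock: 14.35
tool_pos: [0.4478, -0.2476, 0.2482]
ee_rot: [-0.001, 0.717, 0.697, -0.0]
force: [0.7, -0.0, -0.3]
grip_width: 0.45
```

```bash
python3 - <<'E'
from h import *
np.set_printoptions(precision=4,suppress=True)
o=get_obs();print(o['tool_pos'],o['clock'],o['qpos'],o['grip_width'])
P=cams.camera_params('wrist');np.savez('pics/w9.npz',**P)
a=cams.camera('wrist')[:,:,::-1].copy();cv2.imwrite('pics/w9.png',a)
h=cv2.cvtColor(a,cv2.COLOR_BGR2HSV);m=cv2.inRange(h,(15,90,100),(35,255,255))
n,l,s,c=cv2.connectedComponentsWithStats(m)
for i in range(1,n):
    if s[i][4]>300:
        ct=cv2.findContours((l==i).astype(np.uint8),0,1)[0][0];r=cv2.minAreaRect(ct);print(s[i],c[i],r)
E
```

```text
[ 0.4478 -0.2476  0.2482] 14.35 [ 0.7789  0.1169 -0.3847  1.8526  0.047   1.1831  1.922 ] 0.4500839201863212
[    0    61   640   107 12757] [325.329   89.5891] ((320.56842041015625, 122.122802734375), (104.6718521118164, 640.1571655273438), 88.32896423339844)
[314 152  21 136 675] [321.0474 225.4667] ((324.1978454589844, 219.50701904296875), (135.21923828125, 18.413625717163086), 88.66777801513672)
[465 168  35 105 484] [487.1674 212.6715] ((483.36517333984375, 220.60409545898438), (103.40450286865234, 27.457693099975586), 83.2901611328125)
```

View pics/w9.png

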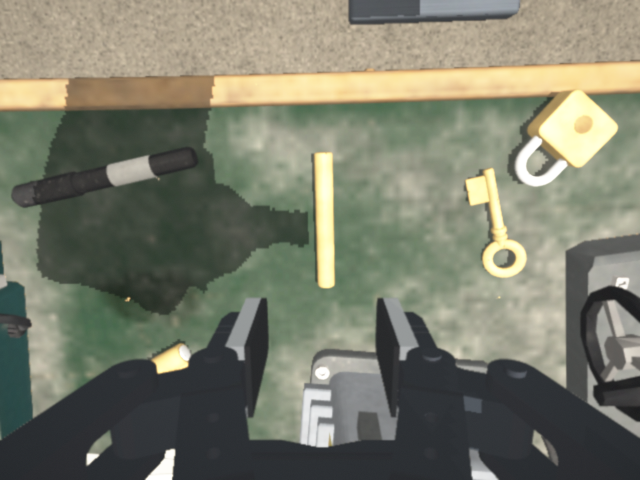

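```bash
python3 - <<'E'
from h import *
np.set_printoptions(precision=4,suppress=True)
a=cv2.imread('pics/w9.png');crop(a,290,140,360,300,3.7,'pics/c12.png')
P=dict(np.load('pics/w9.npz'));g=a[:,:,2].astype(int)-a[:,:,0]
q=[]
for v in(170,200,230,260,280):
    row=np.where(g[v,300:350]>60)[0]+300;q.append(((row[0]+row[-1])/2,v));print(v,row[0],row[-1])
w=plane(P,q,.0065);print(w)
e=plane(P,[[323,152.5],[327,288]],.0065);print(e,e.mean(0),np.degrees(np.arctan2(*(e[1]-e[0])[[1,0]])),np.linalg.norm(e[1]-e[0]))
E
```

```text
170 315 332
200 316 333
230 316 333
260 317 334
280 318 334
[[ 0.4123 -0.2457  0.0065]
 [ 0.434  -0.2456  0.0065]
 [ 0.4565 -0.2461  0.0065]
 [ 0.48   -0.246   0.0065]
 [ 0.4961 -0.246   0.0065]]
[[ 0.4    -0.2457  0.0065]
 [ 0.5027 -0.2454  0.0065]] [ 0.4514 -0.2456  0.0065] 0.17964446932424327 0.10263935216282617
```

View pics/c12.png

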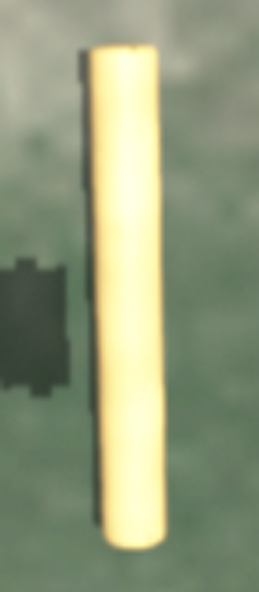

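```bash
python3 seg.py .450 -.2459 .10 89.8 5 150
```

```text
-0.1 -0.0 -0.3 0.0 0.0 3.0 150; -0.1 -0.0 -0.5 0.1 0.1 5.9 150; -0.1 -0.0 -0.8 0.1 0.1 8.9 150; -0.1 -0.0 -1.1 0.1 0.2 11.9 150; -0.1 -0.0 -1.3 0.2 0.2 14.9 150
14.4 [ 0.447998   -0.24749941  0.24852136] [ 0.74771143 -0.00324526  0.25746585]
```

Request:
{"op": "drive_tool", "data": {
  "steps": "-0.1 0 -0.3 0 0 3 150; -0.1 0 -0.5 0.1 0.1 6 150; -0.1 0 -0.8 0.1 0.1 9 150; -0.1 0 -1.1 0.2 0.2 12 150; -0.1 0 -1.3 0.2 0.2 14.4 150"
}}

```text
clock: 14.9
tool_pos: [0.4508, -0.2449, 0.1045]
ee_rot: [0.001, 0.708, 0.706, 0.001]
force: [0.2, -0.3, -0.1]
grip_width: 0.414
```

Request:
{"op": "drive_tool", "data": {
  "steps": "0 0 0 0 0 0 150; 0 0 0 0 0 0 150"
}}

```text
clock: 15.1
tool_pos: [0.4517, -0.2446, 0.1059]
ee_rot: [0.001, 0.708, 0.706, 0.001]
force: [0.7, 0.7, 0.1]
grip_width: 0.413
```

```bash
python3 - <<'E'
from h import *
cv2.imwrite('pics/w10.png',cams.camera('wrist')[:,:,::-1])
E
python3 seg.py .450 -.2459 .0755 89.8 4 150
```

```text
0.3 0.1 0.0 -0.0 -0.1 0.8 150; 0.3 0.1 0.0 -0.0 -0.1 1.5 150; 0.3 0.1 0.0 -0.1 -0.2 2.3 150; 0.3 0.1 0.1 -0.1 -0.2 3.1 150
15.15 [ 0.45200742 -0.24498236  0.10647482] [-0.03149696  0.42716     0.45295759]
```

View pics/w10.png

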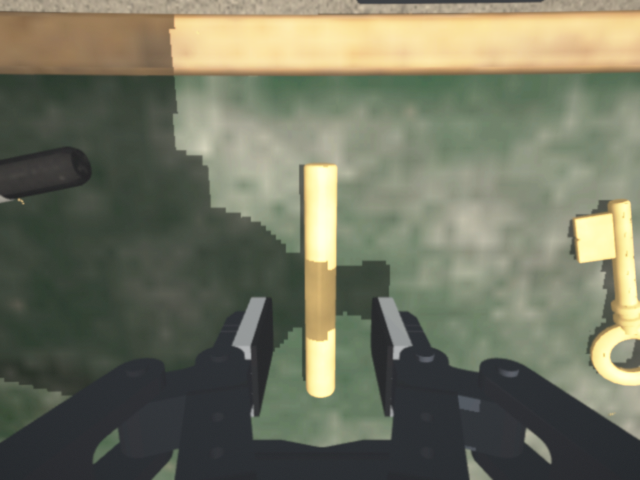

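The rod is at column 320, midway between the pads. Descending.

Request:
{"op": "drive_tool", "data": {
  "steps": "0.1 0 0 0 -0.1 0.8 150; 0.2 0.1 0 0 -0.1 1.6 150; 0.3 0.1 0 -0.1 -0.2 2.4 150; 0.3 0.1 0 -0.1 -0.2 3 150; 0.3 0.1 0 -0.1 -0.2 3.05 150"
}}

```text
clock: 15.65
tool_pos: [0.4496, -0.2458, 0.0749]
ee_rot: [-0.001, 0.708, 0.706, -0.0]
force: [0.2, -0.1, -0.0]
grip_width: 0.413
```

Request:
{"op": "drive_tool", "data": {
  "steps": "0 0 0 0 0 0 170; 0 0 0 0 0 0 190; 0 0 0 0 0 0 205; 0 0 0 0 0 0 220; 0 0 0 0 0 0 235",
  "grip_force": 25
}}

```text
clock: 16.15
tool_pos: [0.4497, -0.2458, 0.0751]
ee_rot: [-0.001, 0.708, 0.706, -0.0]
force: [0.1, 0.2, 2.9]
grip_width: 0.132
```

Request:
{"op": "drive_tool", "data": {
  "steps": "0 0 0 0 0 0 245; 0 0 0 0 0 0 245"
}}

```text
clock: 16.35
tool_pos: [0.4497, -0.2458, 0.0752]
ee_rot: [-0.001, 0.708, 0.706, -0.0]
force: [-0.4, 0.3, 0.3]
grip_width: 0.136
```

Request:
{"op": "drive_tool", "data": {
  "steps": "0 0 0 0 0 -1 245; 0 0 0 0 0 -4 245; 0 0 0 0 0 -8.5 245; 0 0 0 0 0 -13 245; 0 0 0 0 0 -17.5 245",
  "grip_force": 35
}}

```text
clock: 16.85
tool_pos: [0.4497, -0.2456, 0.2526]
ee_rot: [-0.001, 0.708, 0.706, -0.0]
force: [0.6, -0.7, -1.6]
grip_width: 0.125
```

```bash
python3 - <<'E'
from h import *
P=cams.camera_params('wrist');np.savez('pics/w11.npz',**P)
cv2.imwrite('pics/w11.png',cams.camera('wrist')[:,:,::-1])
E
python3 seg.py .46 -.13 .405 88 5 245
```

```text
0.4 0.2 0.4 2.3 0.2 -2.9 245; 0.4 0.2 0.8 4.6 0.3 -5.8 245; 0.4 0.2 1.1 7.0 0.5 -8.7 245; 0.4 0.2 1.5 9.3 0.7 -11.6 245; 0.4 0.2 1.9 11.6 0.8 -14.5 245
16.9 [ 0.45239353 -0.24670009  0.26035449] [ 2.90618155 -1.74526916  6.45094393]
```

View pics/w11.png

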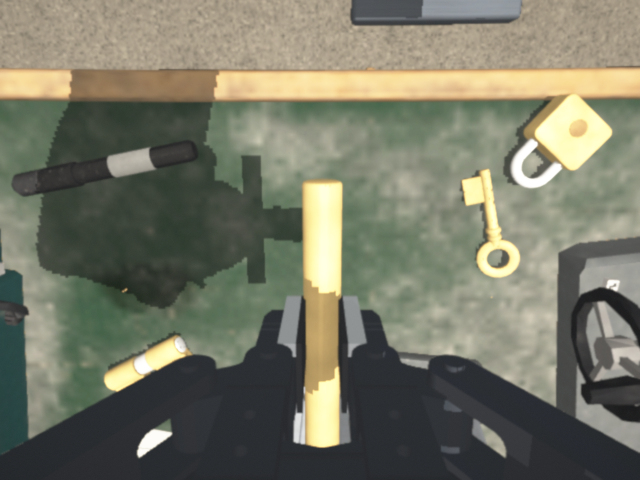

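The rod is held centred and straight, its near end at (322,181). Heading back towards the jig.

Request:
{"op": "drive_tool", "data": {
  "steps": "0.2 0.1 0.4 2.3 0.2 -2.9 245; 0.4 0.2 0.8 4.6 0.3 -5.8 245; 0.4 0.2 1.1 7 0.5 -8.7 245; 0.4 0.2 1.5 9.3 0.7 -11.6 245; 0.4 0.2 1.9 11.6 0.8 -14.5 245"
}}

```text
clock: 17.4
tool_pos: [0.4593, -0.1288, 0.4066]
ee_rot: [0.001, 0.719, 0.695, -0.0]
force: [0.4, -0.6, -0.4]
grip_width: 0.127
```

```bash
python3 seg.py .468 .09 .41 88 5 245
```

```text
0.0 0.1 -0.0 4.4 0.0 -0.1 245; 0.0 0.1 -0.0 8.8 0.0 -0.1 245; 0.0 0.1 -0.0 13.1 0.1 -0.2 245; 0.0 0.1 -0.0 17.5 0.1 -0.3 245; 0.0 0.1 -0.0 21.9 0.1 -0.4 245
17.4 [ 0.45930355 -0.1288124   0.40657261] [ 0.43128158 -0.56067387 -0.35069421]
```

Request:
{"op": "drive_tool", "data": {
  "steps": "0 0 0 4.4 0 -0.1 245; 0 0 0 8.8 0 -0.1 245; 0 0 0 13.1 0.1 -0.2 245; 0 0 0 17.5 0.1 -0.3 245; 0 0 0 21.9 0.1 -0.4 245"
}}

```text
clock: 17.9
tool_pos: [0.4674, 0.092, 0.4109]
ee_rot: [0.001, 0.719, 0.695, -0.0]
force: [1.5, -0.3, -1.2]
grip_width: 0.129
```

```bash
python3 seg.py .43 .31 .41 87.2 5 245
```

```text
0.1 0.1 0.2 4.3 -0.9 0.0 245; 0.1 0.1 0.3 8.7 -1.8 0.0 245; 0.1 0.1 0.5 13.0 -2.7 0.0 245; 0.1 0.1 0.6 17.3 -3.6 0.0 245; 0.1 0.1 0.8 21.7 -4.5 0.0 245
17.9 [0.4673587  0.09195695 0.41087112] [ 1.48964589 -0.29497003 -1.22626438]
```

Request:
{"op": "drive_tool", "data": {
  "steps": "0 0 0.2 4.3 -0.9 0 245; 0 0 0.3 8.7 -1.8 0 245; 0 0 0.5 13 -2.7 0 245; 0.1 0.1 0.6 17.3 -3.6 0 245; 0.1 0.1 0.8 21.7 -4.5 0 245"
}}

```text
clock: 18.4
tool_pos: [0.4292, 0.3118, 0.4111]
ee_rot: [0.0, 0.725, 0.689, 0.0]
force: [0.9, 1.0, -1.1]
grip_width: 0.131
```

```bash
python3 -c "
from h import *
print(jig(31,0))"; python3 seg.py .49 .4623 .28 87.2 5 245
```

```text
[0.51723675 0.46230894]
0.0 0.0 -0.0 3.1 1.1 2.6 245; 0.0 0.0 -0.0 6.1 2.1 5.2 245; 0.0 0.0 -0.0 9.2 3.2 7.9 245; 0.0 0.0 -0.0 12.3 4.2 10.5 245; 0.0 0.0 -0.1 15.3 5.3 13.1 245
18.4 [0.42923845 0.31175572 0.41105017] [ 0.85605512  0.95707146 -1.06743112]
```

Request:
{"op": "drive_tool", "data": {
  "steps": "0 0 0 3.6 0 0.5 245; 0 0 0 7.5 1 2.5 245; 0 0 0 11 2.5 5.5 245; 0 0 0 14 4 9 245; 0 0 0 15.3 5.3 13 245"
}}

```text
clock: 18.9
tool_pos: [0.4895, 0.465, 0.28]
ee_rot: [-0.0, 0.724, 0.69, 0.001]
force: [-0.1, 0.1, -1.5]
grip_width: 0.128
```

```bash
python3 seg.py .5172 .4623 .19 87.2 4 245
```

```text
0.0 -0.1 0.0 -0.0 0.7 2.3 245; 0.0 -0.1 0.0 -0.1 1.4 4.5 245; 0.0 -0.1 0.1 -0.1 2.1 6.8 245; 0.0 -0.1 0.1 -0.2 2.8 9.0 245
18.9 [0.48945238 0.46497748 0.2800365 ] [-0.05595924  0.10813567 -1.4681779 ]
```

Request:
{"op": "drive_tool", "data": {
  "steps": "0 0 0 0 0.7 2.3 245; 0 0 0 -0.1 1.4 4.5 245; 0 0 0 -0.2 2.1 6.8 245; 0 -0.1 0.1 -0.2 2.8 9 245; 0 -0.1 0.1 -0.2 2.8 9 245"
}}

```text
clock: 19.4
tool_pos: [0.5178, 0.4599, 0.1865]
ee_rot: [0.0, 0.725, 0.689, -0.002]
force: [-0.8, -0.1, -1.3]
grip_width: 0.134
```

Request:
{"op": "drive_tool", "data": {
  "steps": "0 0 0 0 0 0 245; 0 0 0 0 0 0 245"
}}

```text
clock: 19.6
tool_pos: [0.5177, 0.4601, 0.1874]
ee_rot: [0.0, 0.725, 0.689, -0.002]
force: [-0.5, -0.0, -0.3]
grip_width: 0.13
```

```bash
python3 - <<'E'
from h import *
o=get_obs();print(o['tool_pos'],injig(o['tool_pos']),o['qpos'],o['force'])
P=cams.camera_params('wrist');np.savez('pics/w12.npz',**P)
cv2.imwrite('pics/w12.png',cams.camera('wrist')[:,:,::-1])
E
```

```text
[0.51771926 0.46014084 0.18738592] [30.41252347  2.1420414 ] [-0.2055562   0.65656047 -0.87194895  1.44393514  0.50933629  1.28135239
  0.39863808] [-0.52158967 -0.02409206 -0.30782944]
```

View pics/w12.png

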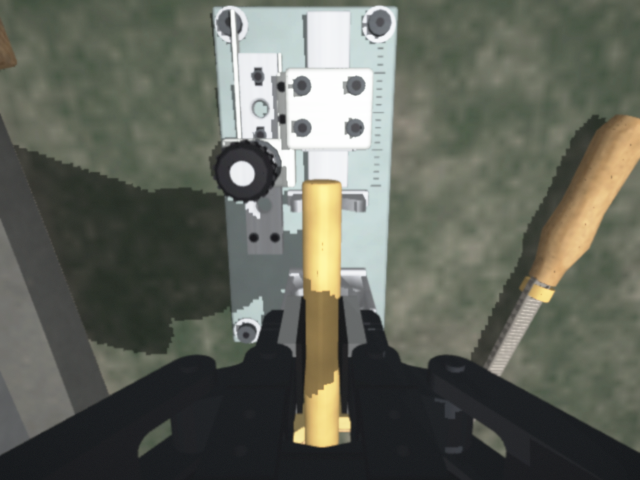

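```bash
python3 - <<'E'
from h import *
np.set_printoptions(precision=2,suppress=True)
P=dict(np.load('pics/w12.npz'))
print('rod end', injig(plane(P,[322,181],.1874-.0687+.0065)[0]), injig(plane(P,[322,181],.1874-.0687)[0]))
print('rest2 edges',[injig(plane(P,u,.04)[0]) for u in([288,194],[369,194])])
print('rest1 far',[injig(plane(P,u,.04)[0]) for u in([288,271],[367,271])])
print('corner',[injig(plane(P,u,.01)[0]) for u in([214,8],[397,7])])
E
python3 seg.py .5172 .4623 .13 87.2 4 245
```

```text
rod end [80.98  2.84] [80.15  2.86]
rest2 edges [array([63.53, 20.35]), array([ 63.46, -20.76])]
rest1 far [array([22.22, 21.31]), array([ 22.18, -20.83])]
corner [array([154.56,  58.4 ]), array([154.84, -35.45])]
-0.1 0.2 -0.0 0.1 -0.0 1.4 245; -0.1 0.2 -0.0 0.1 -0.0 2.9 245; -0.1 0.2 -0.1 0.2 -0.0 4.3 245; -0.1 0.2 -0.1 0.2 -0.1 5.8 245
19.65 [0.51775648 0.46033308 0.18770235] [ 0.14101539 -0.1228757  -0.92272077]
```

Request:
{"op": "drive_tool", "data": {
  "steps": "0 0.1 0 0.1 0 1.5 245; 0 0.2 0 0.2 0 3 245; 0 0.2 -0.1 0.2 0 4.3 245; -0.1 0.2 -0.1 0.2 0 5.5 245; -0.1 0.2 -0.1 0.2 0 5.8 245"
}}

```text
clock: 20.15
tool_pos: [0.5172, 0.4614, 0.1273]
ee_rot: [-0.0, 0.724, 0.69, -0.001]
force: [-0.4, 0.1, -0.8]
grip_width: 0.128
```

Request:
{"op": "drive_tool", "data": {
  "steps": "0 0 0 0 0 0 245; 0 0 0 0 0 0 245"
}}

```text
clock: 20.35
tool_pos: [0.5171, 0.4614, 0.1272]
ee_rot: [-0.0, 0.724, 0.69, -0.001]
force: [-0.5, -1.0, -0.9]
grip_width: 0.131
```

```bash
python3 - <<'E'
from h import *
o=get_obs();print(o['tool_pos'],injig(o['tool_pos']),o['force'],np.degrees(Rt(o).as_euler('zyx')))
P=cams.camera_params('wrist');np.savez('pics/w13.npz',**P)
cv2.imwrite('pics/w13.png',cams.camera('wrist')[:,:,::-1])
E
python3 seg.py .5170 .4623 .108 87.2 4 245
```

```text
[0.51710787 0.46144003 0.12721369] [31.08643093  0.87415481] [-0.48310951 -0.95807656 -0.85812888] [-8.72245372e+01 -1.28239592e-01  1.79911977e+02]
-0.1 0.1 0.0 0.0 -0.0 0.5 245; -0.1 0.1 0.0 0.0 -0.0 1.0 245; -0.1 0.1 0.0 0.1 -0.0 1.5 245; -0.1 0.1 0.0 0.1 -0.0 2.0 245
20.4 [0.51726368 0.461565   0.12760353] [ 0.67628551 -0.01737232 -0.49231216]
```

View pics/w13.png

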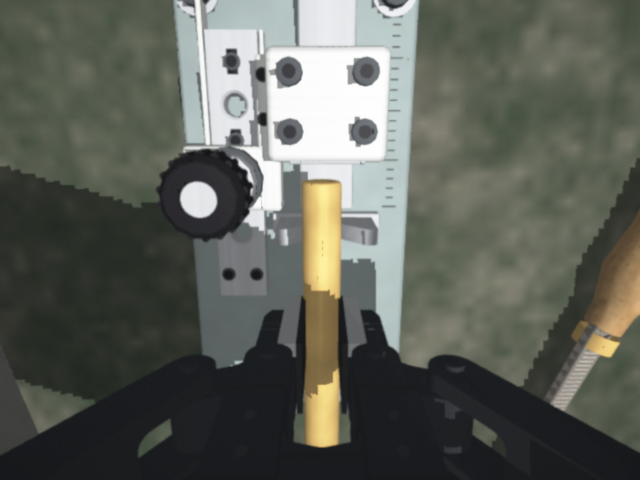

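The rod, at column 322, is about 1 mm left of the rest's middle at column 327. I'll correct that while descending.

Request:
{"op": "drive_tool", "data": {
  "steps": "0 0.1 0 0.05 0 0.5 245; 0 0.1 0 0.1 0 1 245; 0 0.1 0 0.1 0 1.5 245; 0 0.1 0 0.1 0 1.9 245; 0 0.1 0 0.1 0 1.9 245"
}}

```text
clock: 20.9
tool_pos: [0.517, 0.4622, 0.1077]
ee_rot: [-0.001, 0.724, 0.69, -0.001]
force: [-0.0, -0.7, 0.3]
grip_width: 0.127
```

```bash
cat > st2.py <<'E'
from h import *
o=get_obs();print(o['clock'],o['tool_pos'].round(5),injig(o['tool_pos']).round(2),o['force'].round(1),o['moment'].round(2),o['grip_width'])
E
python3 st2.py
```

```text
20.9 [0.51704 0.46221 0.10766] [31.19  0.11] [-0.  -0.7  0.3] [-0.03 -0.   -0.02] 0.126611781845925
```

Request:
{"op": "drive_tool", "data": {
  "steps": "0 0 0 0 0 0.1 245; 0 0 0 0 0 0.2 245; 0 0 0 0 0 0.3 245; 0 0 0 0 0 0.4 245"
}}

```text
clock: 21.3
tool_pos: [0.5171, 0.4622, 0.1037]
ee_rot: [-0.001, 0.724, 0.69, -0.001]
force: [-0.3, -0.6, -0.9]
grip_width: 0.133
```

Request:
{"op": "drive_tool", "data": {
  "steps": "0 0 0 0 0 0.04 245; 0 0 0 0 0 0.07 245; 0 0 0 0 0 0.07 245"
}}

```text
clock: 21.6
tool_pos: [0.5171, 0.4625, 0.1033]
ee_rot: [-0.001, 0.724, 0.69, -0.001]
force: [0.3, 0.8, 0.7]
grip_width: 0.132
```

```bash
python3 st2.py
```

```text
21.6 [0.51713 0.4625  0.10326] [31.12 -0.18] [0.3 0.8 0.7] [ 0.25 -0.01 -0.04] 0.13188163274380285
```

Request:
{"op": "drive_tool", "data": {
  "steps": "0 0 0 0 -0.08 0.03 245; 0 0 0 0 -0.16 0.03 245; 0 0 0 0 -0.24 0.03 245; 0 0 0 0 -0.32 0.03 245"
}}

```text
clock: 22.0
tool_pos: [0.5139, 0.4628, 0.1031]
ee_rot: [-0.001, 0.724, 0.69, -0.0]
force: [0.5, 1.1, -0.1]
grip_width: 0.126
```

```bash
python3 st2.py; python3 - <<'E'
from h import *
cv2.imwrite('pics/w14.png',cams.camera('wrist')[:,:,::-1])
a=cv2.imread('pics/w14.png');crop(a,200,20,440,320,2,'pics/c14.png')
E
```

```text
22.0 [0.51393 0.46279 0.1031 ] [34.32 -0.32] [ 0.5  1.1 -0.1] [ 0.28 -0.3   0.04] 0.12616177665798303
```

View pics/c14.png

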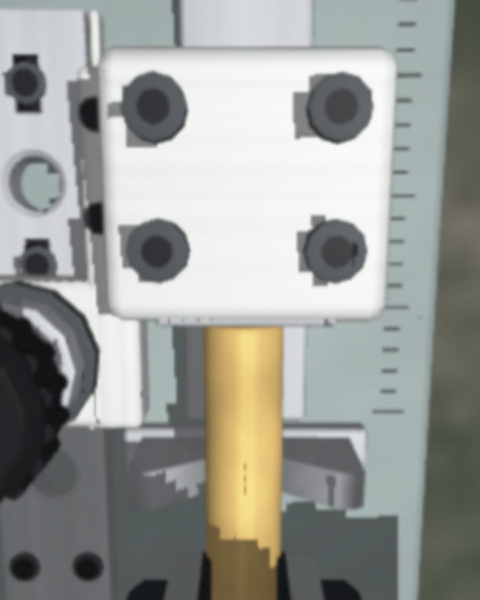

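Request:
{"op": "drive_tool", "data": {
  "steps": "0 0 0 0 -0.04 0.02 245; 0 0 0 0 -0.07 0.02 245; 0 0 0 0 -0.07 0.02 245"
}}

```text
clock: 22.35
tool_pos: [0.5131, 0.4629, 0.103]
ee_rot: [-0.001, 0.724, 0.69, -0.0]
force: [1.5, 1.8, 0.7]
grip_width: 0.132
```

```bash
python3 st2.py
```

```text
22.35 [0.51305 0.46294 0.10296] [35.21 -0.42] [1.5 1.8 0.7] [ 0.3  -0.21  0.05] 0.131833842003923
```

Request:
{"op": "drive_tool", "data": {
  "steps": "0 0 0 0 -0.03 0 245; 0 0 0 0 -0.05 0 245; 0 0 0 0 -0.05 0 245"
}}

```text
clock: 22.65
tool_pos: [0.5125, 0.463, 0.1029]
ee_rot: [-0.001, 0.724, 0.69, -0.0]
force: [0.9, 1.8, 0.2]
grip_width: 0.125
```

```bash
python3 st2.py
```

```text
22.65 [0.51252 0.46296 0.10292] [35.74 -0.42] [0.9 1.8 0.2] [ 0.33 -0.27 -0.03] 0.12492370238688333
```

Request:
{"op": "drive_tool", "data": {
  "steps": "0 0 0 0 -0.03 0 245; 0 0 0 0 -0.04 0 245; 0 0 0 0 -0.04 0 245"
}}

```text
clock: 22.95
tool_pos: [0.5121, 0.463, 0.103]
ee_rot: [-0.001, 0.724, 0.69, -0.0]
force: [1.3, 1.3, 0.5]
grip_width: 0.127
```

```bash
python3 st2.py; python3 - <<'E'
from h import *
cv2.imwrite('pics/w15.png',cams.camera('wrist')[:,:,::-1])
a=cv2.imread('pics/w15.png');crop(a,260,120,400,260,4,'pics/c15.png')
E
```

```text
22.95 [0.51209 0.463   0.10295] [36.18 -0.44] [1.3 1.3 0.5] [ 0.33 -0.29 -0.04] 0.12705372416842378
```

View pics/c15.png

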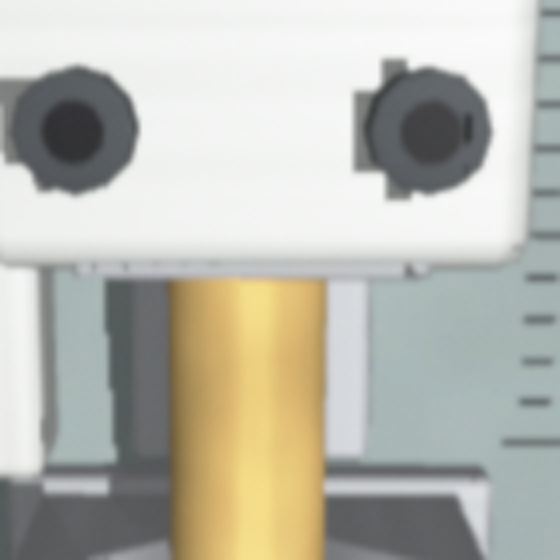

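Request:
{"op": "drive_tool", "data": {
  "steps": "0 0 0 0 -0.03 0 245; 0 0 0 0 -0.05 0 245; 0 0 0 0 -0.05 0 245"
}}

```text
clock: 23.3
tool_pos: [0.512, 0.4629, 0.103]
ee_rot: [-0.001, 0.724, 0.69, -0.0]
force: [3.2, 2.1, 0.2]
grip_width: 0.132
```

```bash
python3 st2.py
```

```text
23.3 [0.512   0.46294 0.10302] [36.26 -0.38] [3.2 2.1 0.2] [ 0.43 -0.77 -0.06] 0.13184767894505264
```

Request:
{"op": "drive_tool", "data": {
  "steps": "0 0 0 0 -0.05 0 245; 0 0 0 0 -0.06 0 245; 0 0 0 0 -0.06 0 245"
}}

```text
clock: 23.6
tool_pos: [0.5115, 0.4629, 0.103]
ee_rot: [-0.001, 0.724, 0.69, -0.0]
force: [3.6, 3.3, -0.2]
grip_width: 0.132
```

```bash
python3 st2.py
```

```text
23.6 [0.51152 0.46289 0.10302] [36.74 -0.3 ] [ 3.6  3.3 -0.2] [ 0.3  -0.76 -0.12] 0.13181319209031273
```

Contact is clear: fx jumped to 3.2–3.6 N with a moment step, and the last 0.5 mm only took up the pin's play. Letting go.

Request:
{"op": "drive_tool", "data": {
  "steps": "0 0 0 0 0 0 235; 0 0 0 0 0 0 220; 0 0 0 0 0 0 200; 0 0 0 0 0 0 180; 0 0 0 0 0 0 165"
}}

```text
clock: 24.1
tool_pos: [0.5109, 0.4628, 0.1028]
ee_rot: [-0.001, 0.724, 0.69, -0.001]
force: [-1.1, 0.3, -0.4]
grip_width: 0.354
```

Request:
{"op": "drive_tool", "data": {
  "steps": "0 0 0 0 0 0 155; 0 0 0 0 0 0 150; 0 0 0 0 0 0 150"
}}

```text
clock: 24.4
tool_pos: [0.5108, 0.4628, 0.1027]
ee_rot: [-0.001, 0.724, 0.69, -0.001]
force: [0.3, -0.2, -0.2]
grip_width: 0.413
```

```bash
python3 st2.py; python3 - <<'E'
from h import *
cv2.imwrite('pics/w16.png',cams.camera('wrist')[:,:,::-1])
E
```

```text
24.4 [0.51084 0.46281 0.10273] [37.41 -0.19] [ 0.3 -0.2 -0.2] [ 0.01  0.   -0.03] 0.41329154888767833
```

View pics/w16.png

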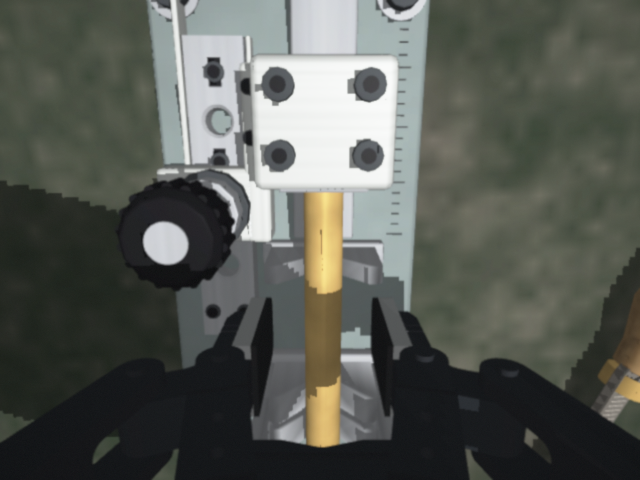

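Released: the rod lies in both grooves with the pads clear on either side. Now I'll rise straight up and check the result from a view that shows the contact.

Request:
{"op": "drive_tool", "data": {
  "steps": "0 0 0 0 0 -1 150; 0 0 0 0 0 -3 150; 0 0 0 0 0 -6 150; 0 0 0 0 0 -10 150; 0 0 0 0 0 -14 150"
}}

```text
clock: 24.95
tool_pos: [0.5109, 0.4629, 0.2461]
ee_rot: [-0.001, 0.724, 0.69, -0.0]
force: [0.2, 0.1, -0.1]
grip_width: 0.407
```

Request:
{"op": "drive_tool", "data": {
  "steps": "0 0 0 0 2 0 150; 0 0 0 0 4 0 150; 0 0 0 0 6.5 0 150; 0 0 0 0 6.5 0 150; 0 0 0 0 6.5 0 150"
}}

```text
clock: 25.45
tool_pos: [0.5759, 0.4599, 0.2473]
ee_rot: [-0.001, 0.724, 0.69, 0.0]
force: [-0.3, 0.1, -0.8]
grip_width: 0.41
```

```bash
python3 st2.py; python3 - <<'E'
from h import *
P=cams.camera_params('wrist');np.savez('pics/w17.npz',**P)
cv2.imwrite('pics/w17.png',cams.camera('wrist')[:,:,::-1])
a=cv2.imread('pics/w17.png');crop(a,210,0,410,270,2.2,'pics/c17.png')
E
```

```text
25.45 [0.57588 0.45992 0.24728] [-27.69  -0.47] [-0.3  0.1 -0.8] [0.02 0.05 0.01] 0.4102690357167913
```

View pics/w17.png

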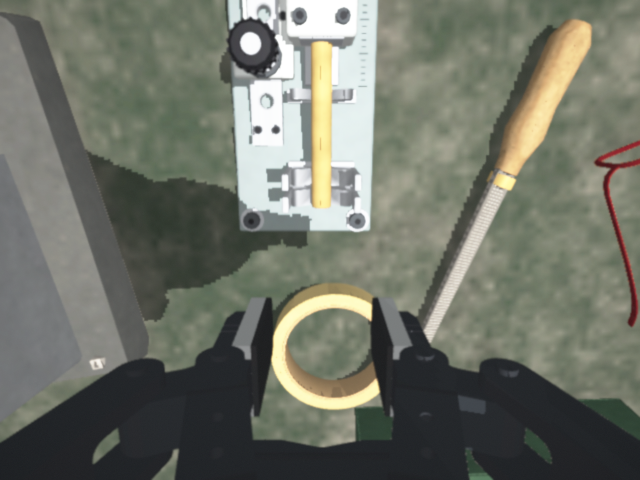

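View pics/c17.png

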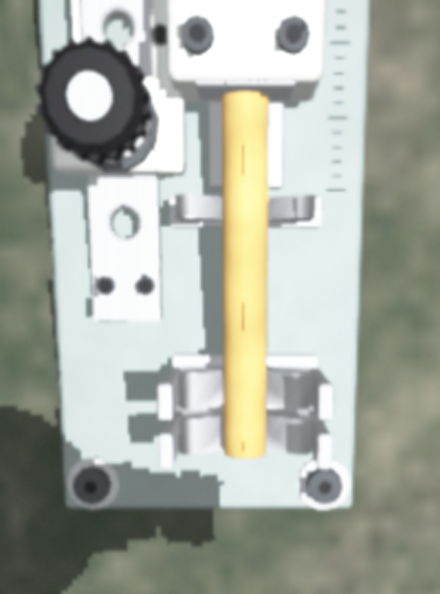

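```bash
python3 - <<'E'
from h import *
np.set_printoptions(precision=2,suppress=True)
P=dict(np.load('pics/w17.npz'));a=cv2.imread('pics/w17.png');crop(a,270,15,370,75,8,'pics/c18.png')
crop(a,290,150,350,225,8,'pics/c19.png')
for x,z in((86.3,.0405),(86.3,.051),(86.3,.034),(86.8,.051),(-13.7,.0405),(-13.7,.034)):print(x,z,proj(P,[*jig(x,0),z]))
E
```

```text
86.3 0.0405 [[321.21  40.41]]
86.3 0.051 [[321.24  36.96]]
86.3 0.034 [[321.2  42.4]]
86.8 0.051 [[321.24  35.98]]
-13.7 0.0405 [[321.25 208.77]]
-13.7 0.034 [[321.23 206.91]]
```

View pics/c18.png

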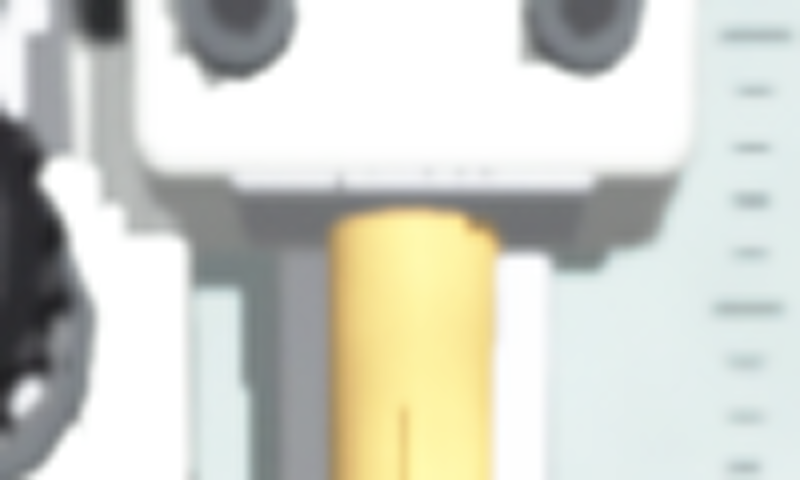

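View pics/c19.png

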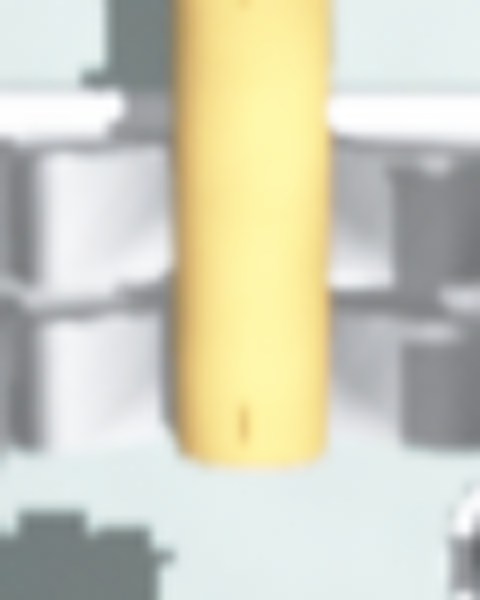

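```bash
python3 - <<'E'
from h import *
np.set_printoptions(precision=2,suppress=True)
P=dict(np.load('pics/w17.npz'));g=cv2.imread('pics/w17.png',0)
m=cv2.inRange(g[32:55,240:264],120,255);n,l,s,c=cv2.connectedComponentsWithStats(m)
i=1+np.argmax(s[1:,4]);uv=c[i]+[240,32];print('cap',s[i],injig(plane(P,uv,.077)[0]),'if up 7mm',injig(plane(P,uv,.084)[0]))
m=cv2.inRange(g[5:28,285:360],0,130);n,l,s,c=cv2.connectedComponentsWithStats(m)
print([injig(plane(P,c[k]+[285,5],.051)[0]) for k in range(1,n) if 60<s[k][4]<400])
cv2.imwrite('pics/d17.png',cams.camera('side')[:,:,::-1])
E
```

```text
cap [  0   0  22  23 406] [78.92 36.17] if up 7mm [77.79 35.14]
[array([96.62, 12.44]), array([ 96.9 , -11.52])]
```

View pics/d17.png

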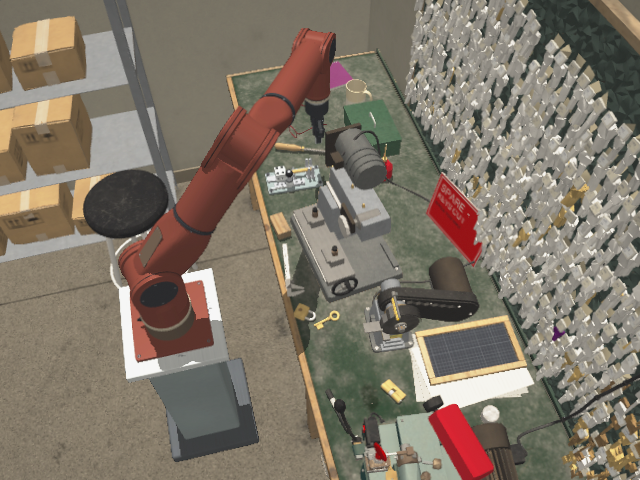

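```bash
python3 -c "
from workcell import order
print(order.job_done())"
```

```text
the job is handed in; nothing more can be done
None
```

The stop is in the next hole with its pin down, the rod lies in the V rests against the stop, and the job was handed in at about 25.5 s of the 64 s.

**Stop:** I pulled the knob up about 8 mm and moved the stop sideways only with the pin clear of the metal. I lowered the pin by steps at a shift of about 24 mm and let it go in the next hole. The force on the tool while moving the stop was only about 2–4 N along the slide, close to its own friction.

**Rod:** I laid it in the V rests and slid it in steps of about 0.5 mm until the force rose to 3.2–3.6 N, then let go. The last 0.5 mm moved the stop through part of its play in the hole.

**Last checks:**
- **Pin:** The first hole shows empty. Knob and stop screws are the same distance apart as at the start, so the knob is fully down.
- **Rod:** It lies in both grooves from about x = -13 to +86 mm. No gap to the stop shows, but the pictures are only good to about 0.5 mm there, so the contact rests mainly on the force reading.
- **Bystanders:** I moved none of them, and the arm hung clear of everything at hand-in.

**Disagreement:** The stop's shift measured 24.3 mm before the rod touched it and about 25.5 mm in the last picture, taken from a different angle. The small push when the rod touched explains about 0.5 mm; I put the rest down to camera calibration.

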